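# Load the block press, wind its bed in with the removable crank and pin it

### The arm

A 6-joint arm with a two-finger parallel gripper is mounted at the origin on the work surface. World frame = base frame: x ahead of the robot, y to its left, z up, the work surface at z = 0. Lengths are in m, angles in rad, forces in N, time in s.
With the tool pointing down it reaches from about 0.325 to 0.875 m from the base axis. Payload 4.4 kg.
Tool frame: the origin (TCP) lies between the finger pads; the fingertips stand 8 mm ahead of it and the grasp point (between the pads) lies 11 mm behind it (r.tip_reach is the distance from the TCP to the fingertips, in m); z points along the fingers, y is the direction in which the jaws open and shut (so a half turn about z gives the same grasp; the last joint's range is limited). The gripper opens to 85 mm and grips with 20 to 120 N. Pads are 22 mm wide; open, the fingers measure 114 mm over their backs; the gripper's body (76 mm by 85 mm) begins 54 mm behind the grasp point. The pads swing forward as they close: fully open they stand 13 mm farther back than shut.
Start: joints at [0.971, 0.207, 1.542, -0, 1.393, -0.15], TCP at [0.25, 0.518, 0.239] pointing down, gripper open.
Joint ranges: [-2.73, 2.73], [-0.86, 2.22], [0.23, 2.46], [-1.11, 4.25], [0.08, 2.63], [-2.82, 2.82]. Speed limits (rad/s): [2.79, 2.79, 3.14, 3.14, 3.14, 3.14].

### API

Orientations are given as [roll, pitch, yaw] about the fixed x, y, z axes, in that order (R = Rz(yaw) Ry(pitch) Rx(roll)).
In Python, from workcell import r gives the robot as it stands.
- The arm moves only by the tool drive_tool, never from a script. Its arguments are lists of equal length, an entry for each row: "dp": the shift along the tool's x, y, z in mm, a list of three; "turn": the turn about the tool's z in degrees. A call has exactly 10 rows; each row shifts and turns the commanded pose from where the row before left it, along the tool's axes as they then stand; what a row does not reach is not made up. A row lasts 1/12 s, in which the tool goes at most 41.7 mm and 7.16 degrees, less where a joint would pass 70% of its speed; a pose out of reach is approached as far as the arm can. A call is refused whole if a number of a shift passes 41.7 or a number of a turn 7.16, either way. A call with a gripper value outside its range is refused whole. "claw" is the closure, from -1 (fully open) to 1 (shut), set as the call begins (left out, the last holds). The fingers move at their own pace and stop on an object; "newtons" is the grip in N (left out, the last holds). Time passes only in rows, so rows that do not move let the fingers close, or fill a call up. It gives the time, the measured TCP pose, the force and the opening at its end, in the units of the state.
- r.get_obs(): the state, without advancing time (a new reading comes with each control period).
- r.capture(name): name is "scene" or "top" or "wrist"; returns (picture, depth): 420x560x3 uint8, red, green, blue; 420x560 float32, m along the optical axis (not along the pixel's ray), 0 where there is no reading.
- r.get_calibration(name): a dict with "fx", "fy", "cx", "cy" (pixels), "pose" (4x4, takes a point from camera to world coordinates); the wrist camera has in their place "hand_eye" (4x4, takes a point from camera to tool coordinates, whose origin is the TCP and whose axes are the flange's). Camera axes: x right, y down, z forward; pixel columns grow to the right and rows downward; lengths in m; the calibration is good to about 2 mm. A picture is of the moment at which its call begins: read the wrist's pose just before it. get_calibration takes no time and is no camera call.
- r.hand_in(): hands the job in, once; it reports no verdict.
The state is a dict: "time_s": time; "joint_positions": joint angles; "qvel": joint speeds; "joint_efforts": joint torques, N m; "tool_pos": TCP position; "orientation": TCP orientation; "wrist_force": force on the tool from outside, world axes, zero at the start; "ft_torque": the same for the moment, N m; "finger_gap": finger opening in m.
Only numpy, scipy, OpenCV 4.12 (cv2) and the standard library are available. Lean on these libraries where they do the work, as an engineer would, in place of code of your own. Each camera call takes 0.05 s, during which the arm holds its last target.

### The job

Lay every wooden blank that is out on the table flat inside the rim of the press's slide-out bed, side by side and not stacked, while the bed is still out. Then fit the crank on the square shaft, wind the bed clockwise all the way in under the head (nearly three full turns; move the bed only with the crank), take the crank off and lay it back flat and wholly on the cork mat, and with the bed home put the drop pin from its wooden holder fully down through the bed's eye into the lock block. Leave the mug, the jar and the brush where they are.

Things in the scene. Friction and masses are not known exactly. Their poses are not given: they have to be found in the camera images.
- press: fixed slide-out press. Origin at table level under the middle of the bed when fully out; +x is the way the bed travels in, z up. In mm: white head x 86 to 186, y -140 to 140, z 88 to 114; white column x 190 to 240, y -65 to 65, up to z 153; grey gearbox 70 x 70, 110 high, centred at x 90, y -245; two grey rails under the bed, 34 high
- bed_floor (a point): centre of the upper face of the aluminium bed's floor, 50 mm above the table; moves with the bed, axes as the press. Inside the rim the floor is 110 mm (x) by 280 mm (y); the rim is 5 mm thick and 8 mm high. Three blanks fit in a row along y with their long sides along y, about 92 mm apart
- bed_eye (a point): centre, at the upper face (50 mm above the table), of the 16 mm round eye in the flat 10 mm thick tongue at the front (-x) of the bed, 100 mm in front of bed_floor; moves with the bed
- lock_hole (a point): centre of the 16 mm round through hole in the fixed steel lock block, at the block's upper face, 36 mm above the table. The bed's eye (tongue underside 4 mm higher) stands straight above it when the bed is fully in
- bed (a joint): travel of the bed, m: 0 fully out, 0.135 fully in (end stop). It starts at 0 to 0.011. 45 mm per turn of the shaft; stays where it is left (friction), cannot run back by itself
- shaft (a joint): turn of the square shaft, rad, growing clockwise seen from above, which drives the bed in: 0 bed out, 18.85 (three turns) bed fully in at the stop. Friction about 0.12 N m
- shaft_foot (a point): fixed point on the shaft's axis on the top of the gearbox, 110 mm above the table: where the underside of the seated crank hub comes to rest
- shaft_top (a point): tip of the upright steel shaft, 34 mm above the gearbox top; turns with the shaft, its x and y axes along the square's sides. Square 16 x 16 mm, 26 mm high, then a cone 8 mm high narrowing to 10 mm
- crank: loose steel crank, about 0.4 kg, starts on the mat handle up, as used. Origin: centre of the hub's underside; +x along the arm, z up. In mm: hub 34 x 34, 58 high, with a 19 x 19 square socket (same axes) 36 deep from below. Arm 20 wide, 8 to 18 above the underside. Upright wooden handle sleeve 24 in diameter, 21 to 75 above the underside, 70 from the hub axis; it spins freely
- crank_handle (a point): middle of the crank's upright handle sleeve, 70 mm from the hub axis and 48 mm above the hub's underside
- mat: fixed cork mat 130 (x) by 170 (y) mm, 3 mm thick, origin at the centre of its underside; the crank's place
- pin: loose drop pin. Origin at the lower tip of its steel shank, z up along it. Shank 12 mm in diameter, 46 mm long, tip tapered over 6 mm; black knob 26 mm in diameter from 46 to 84 mm. Starts upright in the holder, knob on the holder's top. Its knob rests on the bed's tongue when fully in
- holder: fixed dark wooden block 60 x 60 mm, 50 mm high, with a 16 mm hole 48 mm deep in the middle of its top; origin at the centre of its underside
- blank0: loose plain wooden blank 80 (x) by 45 (y) by 24 mm (z), origin at the centre of its underside; two or three of the three are there, lying flat
- blank1: loose plain wooden blank 80 (x) by 45 (y) by 24 mm (z), origin at the centre of its underside; two or three of the three are there, lying flat
- blank2: loose plain wooden blank 80 (x) by 45 (y) by 24 mm (z), origin at the centre of its underside; two or three of the three are there, lying flat
- mug: blue ceramic mug, a bystander, origin at the centre of its underside
- jar: glass jar, a bystander, origin at the centre of its underside
- brush: brush lying on the table, a bystander, about 150 to 200 mm long
Not all that is in view belongs to the job. Several things look just like the crank: the one meant starts farthest to the robot's right.

How it is judged:
By the outcome, as a careful person would: the job done as asked, in the order asked, and still so for the second after the job is handed in, with the robot touching nothing.
Of blank0, blank1, blank2 only 2 to 3 are there at a start; the rules pass over those that are not, and their reading is None.
At some moment in a run one of blank0, blank1, blank2 may be knocked a few centimetres aside while the robot is not near it.
It also fails if it takes over 210 s, if anything falls off the work surface, if the arm or the gripper's body presses on something with over 40 N, if the wrist force passes 120 N, or if a joint passes its speed limit or range.

## Working session

There is one attempt and no reset: what is moved stays moved. The work goes in short steps, Python scripts to look and compute and a tool call to move; the robot and the scene stay as the last step left them, time stands still between calls to the robot, and variables do not carry over. Pictures are saved under pics/ and viewed, and the job is handed in when it is done.

Besides the shell and the picture viewer there is one more tool, called as a command line: name --pt "numbers of a row" for each row, then --argument value for the rest. drive_tool: Moves the arm, as the interface text tells. Its arguments: {"type":"object","properties":{"dp":{"type":"array","items":{"type":"array","items":{"type":"number"}}},"turn":{"type":"array","items":{"type":"number"}},"claw":{"type":"number"},"newtons":{"type":"number"}},"required":["dp","turn"]}

```bash
ls; mkdir -p pics; cat > h.py <<'E'
import numpy as np, cv2
from workcell import r
def cap(n,f):
    o=r.get_obs(); im,d=r.capture(n); c=r.get_calibration(n)
    cv2.imwrite(f'pics/{f}.png',im[:,:,::-1]); np.savez(f'pics/{f}.npz',im=im,d=d)
    return im,d,c,o
E
python3 - <<'E'
from h import *
for n in ['scene','top','wrist']:
    im,d,c,o=cap(n,n+'0'); print(n,c['fx'],c['cx'],c['cy'],np.round(c.get('pose',c.get('hand_eye')),3).tolist())
print(r.get_obs())
E
```

```text
pics
scene 428.0067399323005 277.2305352598493 205.69211145656857 [[0.008, 0.789, -0.615, 1.464], [1.0, -0.009, 0.002, 0.051], [-0.004, -0.615, -0.789, 1.196], [0.0, 0.0, 0.0, 1.0]]
top 420.9339387822069 279.89622341613796 215.68592679422565 [[0.013, -0.991, 0.135, 0.447], [-1.0, -0.014, -0.009, 0.03], [0.011, -0.135, -0.991, 1.159], [0.0, 0.0, 0.0, 1.0]]
wrist 320.02724541258345 280.96335377094783 205.54998403971854 [[-0.001, -0.957, -0.291, 0.074], [1.0, -0.001, -0.001, 0.001], [0.0, -0.291, 0.957, -0.134], [0.0, 0.0, 0.0, 1.0]]
{'time_s': 0.15, 'joint_positions': array([ 9.70525727e-01,  2.07285231e-01,  1.54263625e+00, -5.14322601e-06,
        1.39350012e+00, -1.50461501e-01]), 'qvel': array([-0.00160891, -0.00247205, -0.00370885, -0.00055654,  0.00091391,
       -0.00014046]), 'joint_efforts': array([-7.18243646e-04, -3.83512759e+01, -2.92035162e+01, -2.08126503e-04,
        6.71172296e-03, -2.02674562e-05]), 'tool_pos': array([0.24966809, 0.51732687, 0.23835291]), 'orientation': array([-3.13978361e+00, -2.69145496e-04,  2.69178422e+00]), 'wrist_force': array([0.55908052, 0.02742757, 0.5833761 ]), 'ft_torque': array([-0.01216966, -0.01408508,  0.01152619]), 'finger_gap': 0.08536723505191968}
```

View pics/scene0.png

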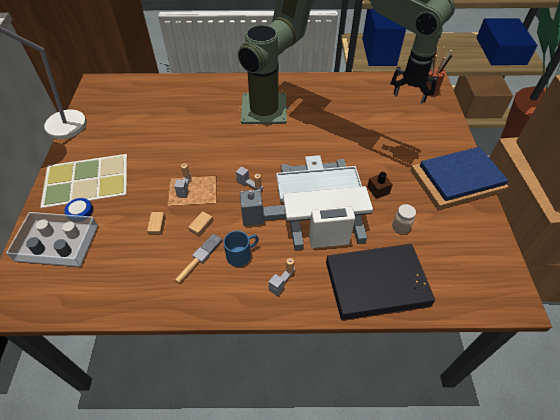

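View pics/top0.png

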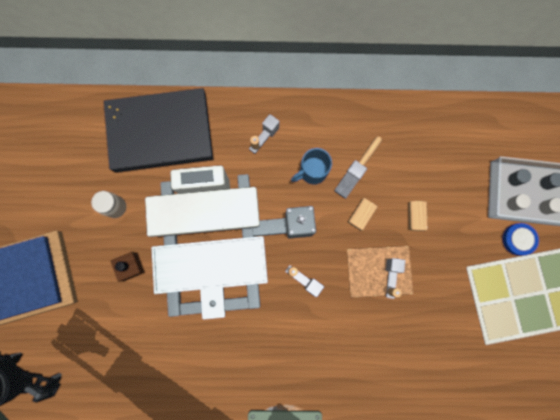

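```bash
python3 - <<'E'
import cv2
a=cv2.imread('pics/top0.png')
b=cv2.resize(a[120:330,240:440],None,fx=3,fy=3,interpolation=cv2.INTER_CUBIC)[:600,:600]
c=cv2.resize(a[165:325,95:295],None,fx=4,fy=4,interpolation=cv2.INTER_CUBIC)[:600]
cv2.imwrite('pics/b0.png',b);cv2.imwrite('pics/c0.png',c[:600,:800])
E
```

```text
(no output)
```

View pics/b0.png

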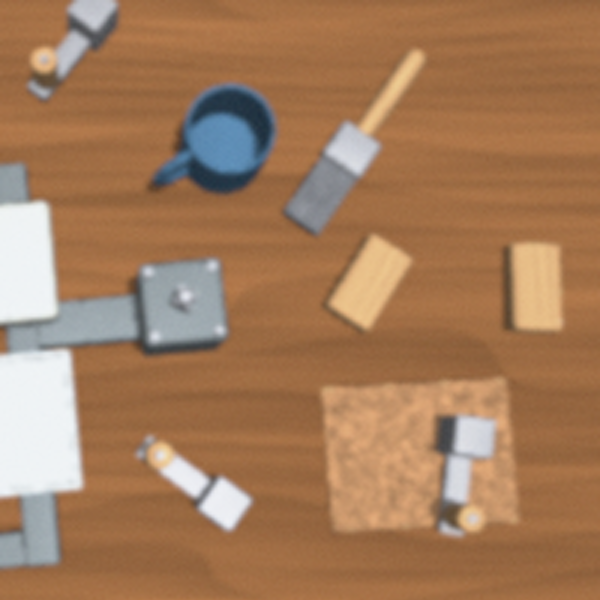

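View pics/c0.png

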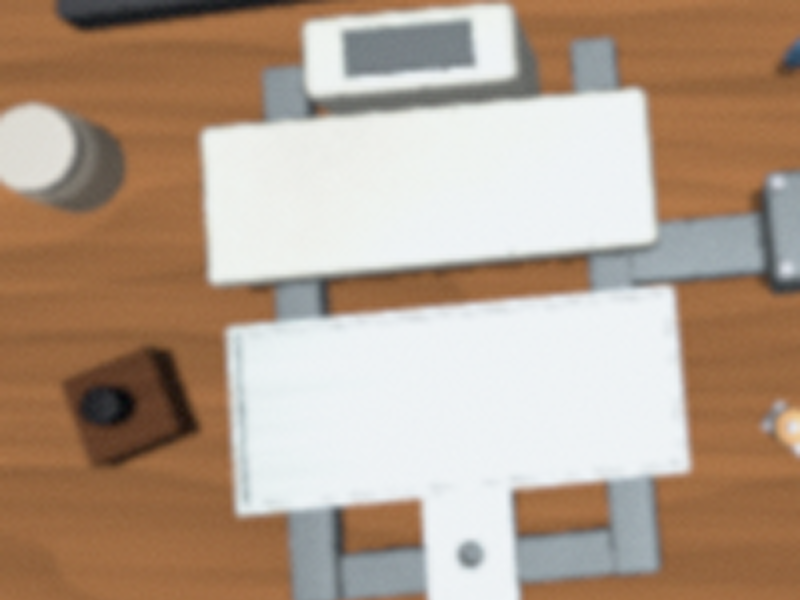

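```bash
cat >> h.py <<'E'
def cloud(im,d,c,pose=None):
    P=c['pose'] if pose is None else pose
    v,u=np.mgrid[:d.shape[0],:d.shape[1]]
    X=np.stack([(u-c['cx'])/c['fx']*d,(v-c['cy'])/c['fy']*d,d],-1)
    W=X@P[:3,:3].T+P[:3,3]; W[d<=0]=np.nan
    return W
def rect(pts):
    (cx,cy),(w,h),a=cv2.minAreaRect((pts*1000).astype(np.float32)); 
    if w<h: w,h,a=h,w,a+90
    return np.round([cx,cy,w,h,(a+90)%180-90],1)
def comps(W,lo,hi,box):
    m=(W[...,2]>lo)&(W[...,2]<hi)&(W[...,0]>box[0])&(W[...,0]<box[1])&(W[...,1]>box[2])&(W[...,1]<box[3])
    n,l,s,ce=cv2.connectedComponentsWithStats(m.astype(np.uint8),connectivity=8)
    for i in range(1,n):
        if s[i,4]>12:
            q=W[l==i]; print('px',np.round(ce[i]),s[i,4],'c w h ang',rect(q[:,:2]).tolist(),'mean',np.round(q.mean(0)*1000,1))
E
python3 - <<'E'
from h import *
z=np.load('pics/top0.npz');c=r.get_calibration('top');W=cloud(z['im'],z['d'],c)
np.save('pics/W0.npy',W)
t=W[330:380,300:400]; print('table z',np.nanmedian(t[...,2]),np.nanstd(t[...,2]))
B=(0.2,0.8,-.5,.5)
for lo,hi in [(.016,.034),(.042,.066),(.08,.088),(.095,.121),(.122,.15)]:
    print(lo,hi); comps(W,lo,hi,B)
E
```

```text
table z 0.0018067847495608635 0.002199484849827593
0.016 0.034
px [253. 149.] 25 c w h ang [793.8, 93.6, 23.1, 20.3, -37.5] mean [788.1  95.8  22. ]
px [353. 174.] 602 c w h ang [733.7, -189.9, 164.9, 41.7, -34.4] mean [ 722.7 -182.5   19.8]
px [164. 164.] 195 c w h ang [740.1, 345.5, 278.6, 19.6, -77.6] mean [740.6 340.6  24.8]
px [317. 159.] 45 c w h ang [757.6, -78.8, 68.8, 26.4, 73.8] mean [762.1 -80.7  26.6]
px [305. 179.] 55 c w h ang [705.3, -58.7, 81.8, 20.3, 87.9] mean [703.9 -49.   26.7]
px [241. 184.] 17 c w h ang [687.2, 126.4, 21.9, 11.3, -20.1] mean [686.9 126.   32.5]
px [120. 209.] 62 c w h ang [616.1, 457.9, 61.6, 25.1, -21.5] mean [614.9 452.9  24.7]
px [362. 214.] 484 c w h ang [612.0, -205.5, 80.6, 45.0, -32.2] mean [ 610.8 -204.5   25. ]
px [418. 215.] 500 c w h ang [609.5, -357.0, 79.2, 46.4, -1.3] mean [ 608.8 -355.7   24.7]
px [269. 227.] 329 c w h ang [570.3, 54.3, 100.7, 41.2, -82.4] mean [568.6  48.   31.7]
px [174. 238.] 30 c w h ang [534.5, 302.2, 22.9, 17.4, 41.6] mean [535.5 304.1  29.6]
px [136. 266.] 64 c w h ang [454.7, 402.5, 79.0, 39.4, -18.5] mean
[... 1645 characters left out ...]
269.0, 20.9, 7.6, 5.8] mean [ 403.3 -268.    53.5]
0.08 0.088
px [111. 206.] 23 c w h ang [611.3, 456.0, 38.9, 9.0, -30.8] mean [611.7 454.9  84.5]
px [396. 291.] 24 c w h ang [404.9, -276.5, 16.9, 15.9, 52.1] mean [ 405.4 -276.    81.8]
0.095 0.121
px [201. 211.] 4564 c w h ang [621.8, 220.2, 280.0, 146.0, -83.8] mean [599.5 216.9 115. ]
px [300. 220.] 726 c w h ang [580.1, -30.8, 70.4, 70.0, -83.9] mean [578.7 -30.3 111. ]
0.122 0.15
px [203. 184.] 242 c w h ang [659.6, 217.9, 133.9, 45.5, -64.6] mean [660.7 211.9 141.2]
px [180. 170.] 14 c w h ang [694.6, 267.4, 20.2, 5.5, 88.5] mean [695.6 267.2 148.5]
px [301. 219.] 47 c w h ang [580.2, -30.9, 16.7, 15.5, -21.2] mean [579.  -30.4 140.1]
```

```bash
cat > plan.py <<'E'
import sys,json
from h import *
def fwd(p,dp,t):  # pose (x,y,z mm, yaw deg), tool down
    a=np.radians(p[3]); tx=np.array([np.cos(a),np.sin(a),0]); ty=np.array([np.sin(a),-np.cos(a),0]); tz=np.array([0,0,-1])
    q=np.array(p,float); q[:3]+=dp[0]*tx+dp[1]*ty+dp[2]*tz; q[3]-=t; return q
def inv(p,q):
    a=np.radians(p[3]); d=np.array(q[:3])-p[:3]
    return np.array([d[0]*np.cos(a)+d[1]*np.sin(a), d[0]*np.sin(a)-d[1]*np.cos(a), -d[2]])
def cur():
    o=r.get_obs(); y=np.degrees(o['orientation'][2]); return np.array([*o['tool_pos']*1000,y])
def rows(way,start=None,step=35,rnd=0.5):
    """way: list of (x,y,z,yaw[,n])"""
    p=cur() if start is None else np.array(start,float); D=[];T=[]
    for w in way:
        w=list(w); n=w[4] if len(w)>4 else None; q=np.array(w[:4],float)
        dy=(q[3]-p[3]+180)%360-180 if len(w)<6 else q[3]-p[3]
        if n is None: n=max(1,int(np.ceil(max(np.linalg.norm(q[:3]-p[:3])/step,abs(dy)/7))))
        p0=p.copy()
        for i in range(1,n+1):
            tgt=np.array([*(p0[:3]+(q[:3]-p0[:3])*i/n),p0[3]+dy*i/n])
            d=np.round(inv(p,tgt)/rnd)*rnd; t=round((p[3]-tgt[3])*2)/2
            D.append((d+0.0).tolist());T.append(t+0.0); p=fwd(p,d,t)
    for i in range(0,len(D),10):
        a=D[i:i+10];b=T[i:i+10]; k=10-len(a)
        print(json.dumps({'dp':a+[[0,0,0]]*k,'turn':b+[0]*k}), 'pad',k)
    print('end',np.round(p,1))
def st():
    o=r.get_obs(); print('t',round(o['time_s'],2),'pose',np.round(cur(),1),'rp',np.round(np.degrees(o['orientation'][:2]),2),'F',np.round(o['wrist_force'],1),'M',np.round(o['ft_torque'],2),'gap',round(o['finger_gap']*1000,1),'q',np.round(o['joint_positions'],2))
E
python3 - <<'E'
from plan import *
print(r.tip_reach)
st()
rows([(580,-175,200,147.8)])
E
```

```text
0.008
t 0.15 pose [249.7 517.3 238.4 154.2] rp [-1.799e+02 -2.000e-02] F [0.6 0.  0.6] M [-0.01 -0.01  0.01] gap 85.4 q [ 0.97  0.21  1.54 -0.    1.39 -0.15]
{"dp": [[-27.0, -22.0, 1.5], [-27.5, -21.5, 2.0], [-27.5, -21.5, 1.5], [-27.5, -21.5, 2.0], [-27.5, -21.0, 1.5], [-28.0, -21.0, 2.0], [-28.0, -21.0, 1.5], [-28.0, -21.0, 2.0], [-28.0, -20.5, 1.5], [-28.0, -20.5, 2.0]], "turn": [0.5, 0.0, 0.5, 0.0, 0.5, 0.5, 0.0, 0.5, 0.0, 0.5]} pad 0
{"dp": [[-28.5, -20.5, 1.5], [-28.0, -20.5, 2.0], [-28.5, -20.0, 1.5], [-29.0, -20.0, 2.0], [-28.5, -19.5, 1.5], [-29.0, -20.0, 2.0], [-28.5, -19.5, 1.5], [-29.0, -19.0, 2.0], [-29.5, -19.5, 1.5], [-29.0, -19.0, 2.0]], "turn": [0.0, 0.5, 0.5, 0.0, 0.5, 0.0, 0.5, 0.5, 0.0, 0.5]} pad 0
{"dp": [[-29.5, -19.0, 1.5], [-29.0, -18.5, 2.0], [0, 0, 0], [0, 0, 0], [0, 0, 0], [0, 0, 0], [0, 0, 0], [0, 0, 0], [0, 0, 0], [0, 0, 0]], "turn": [0.0, 0.5, 0, 0, 0, 0, 0, 0, 0, 0]} pad 8
end [ 579.9 -174.8  199.9  147.7]
```

drive_tool --pt "-28 -21.5 0" --pt "-28 -21.5 0" --pt "-28 -21.5 0" --pt "-28 -21.5 0" --pt "-28 -21.5 0" --pt "-28 -21.5 0" --pt "-28 -21.5 0" --pt "-28 -21.5 0" --pt "-28 -21.5 0" --pt "-28 -21.5 0" --turn '[0, 0, 0, 0, 0, 0, 0, 0, 0, 0]'

```text
time_s: 0.98
tool_pos: [0.4088, 0.2008, 0.2391]
orientation: [-3.142, -0.0, 2.692]
wrist_force: [0.8, -0.5, -0.7]
finger_gap: 0.085
```

drive_tool --pt "-28 -21 3" --pt "-28 -21 3" --pt "-28 -21 3" --pt "-28 -21 3" --pt "-28 -20 3" --pt "-28 -20 3" --pt "-28 -20 3" --pt "-28 -20 3" --pt "-28 -20 3" --pt "-28 -20 3" --turn '[0, 0, 0, 0, 1, 1, 1, 1, 1, 1]'

```text
time_s: 1.82
tool_pos: [0.5644, -0.1086, 0.2087]
orientation: [-3.142, -0.001, 2.586]
wrist_force: [1.4, -0.2, 0.5]
finger_gap: 0.0851
```

```bash
python3 - <<'E'
from plan import *
st()
im,d,c,o=cap('top','top1'); W=cloud(im,d,c); comps(W,.016,.034,(.55,.68,-.45,-.15))
rows([(612,-205.5,100,147.8),(612,-205.5,11,147.8)])
E
```

```text
t 1.82 pose [ 564.4 -108.6  208.7  148.2] rp [-1.8e+02 -4.0e-02] F [ 1.4 -0.2  0.5] M [-0.03 -0.01  0.03] gap 85.1 q [-0.34  0.23  1.58  0.    1.33 -1.36]
px [418. 215.] 494 c w h ang [609.2, -357.3, 78.5, 46.9, -0.4] mean [ 608.4 -355.9   24.8]
{"dp": [[-17.5, -10.5, 21.5], [-17.0, -10.5, 22.0], [-17.5, -10.5, 21.5], [-17.5, -10.5, 21.5], [-17.0, -10.5, 21.5], [0.0, 0.0, 29.5], [0.0, 0.0, 30.0], [0.0, 0.0, 29.5], [0, 0, 0], [0, 0, 0]], "turn": [0.0, 0.0, 0.0, 0.0, 0.0, 0.0, 0.0, 0.0, 0, 0]} pad 2
end [ 611.8 -205.3   11.2  147.9]
```

drive_tool --pt "-17 -10 18" --pt "-17 -10 18" --pt "-17 -10 18" --pt "-17 -10 18" --pt "-17 -10 18" --pt "0 0 0" --pt "0 0 0" --pt "0 0 0" --pt "0 0 0" --pt "0 0 0" --turn '[0, 0, 0, 0, 0, 0, 0, 0, 0, 0]'

```text
time_s: 2.7
tool_pos: [0.6106, -0.1937, 0.1208]
orientation: [3.141, 0.002, 2.588]
wrist_force: [-0.5, -0.8, 0.2]
finger_gap: 0.0854
```

```bash
cat >> h.py <<'E'
from scipy.spatial.transform import Rotation as Ro
def wcap(f):
    im,d,c,o=cap('wrist',f); T=np.eye(4); T[:3,:3]=Ro.from_euler('xyz',o['orientation']).as_matrix(); T[:3,3]=o['tool_pos']
    return im,d,c,cloud(im,d,c,T@c['hand_eye'])
E
python3 - <<'E'
from plan import *
st()
im,d,c,W=wcap('w1'); comps(W,.016,.034,(.55,.68,-.45,-.1))
E
```

```text
t 2.7 pose [ 610.6 -193.7  120.8  148.3] rp [1.7998e+02 1.2000e-01] F [-0.5 -0.8  0.2] M [-0.05 -0.04 -0.01] gap 85.4 q [-0.44  0.45  1.48  0.    1.21 -1.46]
px [267. 217.] 5696 c w h ang [613.0, -207.1, 79.5, 45.1, -32.6] mean [ 610.8 -205.4   23.6]
px [361. 246.] 781 c w h ang [668.9, -154.2, 46.2, 22.2, -90.0] mean [ 672.3 -155.3   17.3]
px [ 99. 289.] 2544 c w h ang [592.0, -358.4, 46.4, 42.4, 89.5] mean [ 590.  -355.8   23.3]
```

View pics/w1.png

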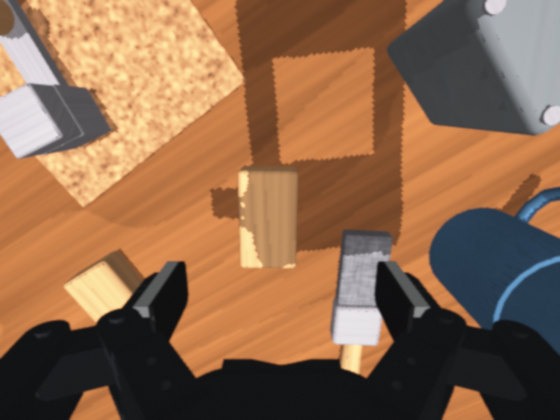

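```bash
python3 - <<'E'
from plan import *
rows([(611.8,-206.5,70,147.5),(611.8,-206.5,11,147.5,4)],step=20)
E
```

```text
{"dp": [[-2.5, -3.5, 17.0], [-2.5, -3.5, 17.0], [-3.0, -3.0, 17.0], [0.0, 0.0, 14.5], [0.0, 0.0, 15.0], [0.0, 0.0, 14.5], [0.0, 0.0, 15.0], [0, 0, 0], [0, 0, 0], [0, 0, 0]], "turn": [0.5, 0.0, 0.5, 0.0, 0.0, 0.0, 0.0, 0, 0, 0]} pad 3
end [ 612.1 -206.5   10.8  147.3]
```

drive_tool --pt "-2.5 -3.5 10" --pt "-2.5 -3.5 10" --pt "-3 -3 10" --pt "0 0 10" --pt "0 0 12" --pt "0 0 16" --pt "0 0 16" --pt "0 0 16" --pt "0 0 10" --pt "0 0 0" --turn '[0.5, 0, 0.5, 0, 0, 0, 0, 0, 0, 0]' --claw -0.4

```text
time_s: 3.58
tool_pos: [0.6087, -0.2057, 0.0051]
orientation: [-3.141, -0.007, 2.57]
wrist_force: [-0.3, 0.0, -0.2]
finger_gap: 0.0597
```

drive_tool --pt "0 0 0" --pt "0 0 0" --pt "0 0 0" --pt "0 0 0" --pt "0 0 0" --pt "0 0 0" --pt "0 0 0" --pt "0 0 0" --pt "0 0 0" --pt "0 0 0" --turn '[0, 0, 0, 0, 0, 0, 0, 0, 0, 0]' --claw 1 --newtons 40

```text
time_s: 4.42
tool_pos: [0.6115, -0.207, 0.0093]
orientation: [3.142, -0.0, 2.57]
wrist_force: [-1.0, -0.5, -1.2]
finger_gap: 0.0443
```

```bash
python3 - <<'E'
from plan import *
st()
W=np.load('pics/W0.npy')
for yaw in (6.1,):
    a=np.radians(yaw); R=np.array([[np.cos(a),np.sin(a)],[-np.sin(a),np.cos(a)]])
    Ow=np.array([.4646,.2032])
    P=np.concatenate([(W[...,:2]-Ow)@R.T*1000,W[...,2:]*1000],-1)
    def q(m): 
        p=P[m]; return len(p),rect(p[:,:2]/1000)
    z=P[...,2];x=P[...,0];y=P[...,1]
    print('head',q((z>104)&(z<122)&(abs(y)<170)&(x<189)&(x>50)))
    print('bed',q((z>42)&(z<66)&(abs(y)<170)&(x<75)&(x>-57)))
    print('tongue',q((z>42)&(z<66)&(abs(y)<50)&(x<-65)&(x>-160)))
    print('gear',q((z>104)&(z<118)&(abs(y+245)<50)&(abs(x-90)<50)))
    m=(z>42)&(z<66)&(abs(y)<170)&(x<75)&(x>-57)
    print('ys', np.percentile(y[m],[0,1,99,100]),'xs',np.percentile(x[m],[0,1,99,100]))
    e=(z<46)&(abs(y)<20)&(x<-80)&(x>-115); print('eye',e.sum(),P[e].mean(0) if e.any() else '')
E
```

```text
t 4.42 pose [ 611.5 -207.     9.3  147.2] rp [180.  -0.] F [-1.  -0.5 -1.2] M [-0.02 -0.01 -0.02] gap 44.3 q [-0.46  0.61  1.5   0.    1.03 -1.46]
head (4424, array([ 1.371e+02,  1.000e-01,  2.800e+02,  1.039e+02, -8.980e+01]))
bed (5214, array([  6.1,   0. , 290.8, 126.7,  89.8]))
tongue (568, array([-99. ,  -0.5,  68. ,  56.2,  -0.2]))
gear (706, array([  90. , -244.8,   69.9,   69.8,  -89.8]))
ys [-145.16469758 -142.45227739  141.92428415  145.52063245] xs [-56.98305029 -55.63429554  61.92946741  69.81923878]
eye 29 [-98.68243713   3.28592016  24.69224522]
```

```bash
python3 - <<'E'
from plan import *
rows([(611.5,-207,200,147.2),(474,144,200,96.1),(474,144,110,96.1)],step=34)
E
```

```text
{"dp": [[0.0, 0.0, -32.0], [0.0, 0.0, -31.5], [0.0, 0.0, -32.0], [0.0, 0.0, -31.5], [0.0, 0.0, -32.0], [0.0, 0.0, -31.5], [25.5, 18.5, 0.0], [27.0, 16.0, 0.0], [27.5, 14.5, 0.0], [29.0, 12.5, 0.0]], "turn": [0.0, 0.0, 0.0, 0.0, 0.0, 0.0, 4.5, 4.0, 4.5, 4.0]} pad 0
{"dp": [[30.0, 10.0, 0.0], [30.5, 8.0, 0.0], [30.5, 5.5, 0.0], [31.5, 3.0, 0.0], [31.5, 1.0, 0.0], [31.5, -1.5, 0.0], [31.0, -3.5, 0.0], [31.0, -6.0, 0.0], [0.0, 0.0, 30.0], [0.0, 0.0, 30.0]], "turn": [4.5, 4.0, 4.5, 4.0, 4.5, 4.0, 4.5, 4.0, 0.0, 0.0]} pad 0
{"dp": [[0.0, 0.0, 30.0], [0, 0, 0], [0, 0, 0], [0, 0, 0], [0, 0, 0], [0, 0, 0], [0, 0, 0], [0, 0, 0], [0, 0, 0], [0, 0, 0]], "turn": [0.0, 0, 0, 0, 0, 0, 0, 0, 0, 0]} pad 9
end [474.  144.2 109.8  96.2]
```

drive_tool --pt "0 0 -32" --pt "0 0 -32" --pt "0 0 -32" --pt "0 0 -32" --pt "0 0 -32" --pt "0 0 -30" --pt "25.5 18.5 0" --pt "27 16 0" --pt "27.5 14.5 0" --pt "29 12.5 0" --turn '[0, 0, 0, 0, 0, 0, 4.5, 4, 4.5, 4]'

```text
time_s: 5.25
tool_pos: [0.5652, -0.0891, 0.1995]
orientation: [3.141, 0.0, 2.268]
wrist_force: [0.1, 0.8, -0.3]
finger_gap: 0.0442
```

drive_tool --pt "30 10 0" --pt "30.5 8 0" --pt "30.5 5.5 0" --pt "31.5 3 0" --pt "31.5 1 0" --pt "31.5 -1.5 0" --pt "31 -3.5 0" --pt "31 -6 0" --pt "0 0 0" --pt "0 0 0" --turn '[4.5, 4, 4.5, 4, 4.5, 4, 4.5, 4, 0, 0]'

```text
time_s: 6.08
tool_pos: [0.4733, 0.1454, 0.1993]
orientation: [3.141, 0.0, 1.684]
wrist_force: [0.0, -0.5, -0.4]
finger_gap: 0.0443
```

```bash
python3 - <<'E'
from plan import *
st()
im,d,c,W=wcap('w2')
rows([(474,144,100,96.1),(474,144,60,96.1,6)],step=34)
E
```

```text
t 6.08 pose [473.3 145.4 199.3  96.5] rp [1.7999e+02 2.0000e-02] F [ 0.  -0.5 -0.4] M [-0.08  0.05  0.02] gap 44.3 q [ 0.12  0.07  1.78 -0.    1.29  0.01]
{"dp": [[0.0, 0.0, 33.0], [-0.5, 0.0, 33.5], [0.0, 0.0, 33.0], [0.0, 0.0, 6.5], [0.0, 0.0, 7.0], [0.0, 0.0, 6.5], [0.0, 0.0, 6.5], [0.0, 0.0, 6.5], [0.0, 0.0, 7.0], [0, 0, 0]], "turn": [0.0, 0.0, 0.5, 0.0, 0.0, 0.0, 0.0, 0.0, 0.0, 0]} pad 1
end [474.  143.9  59.9  95.9]
```

View pics/w2.png

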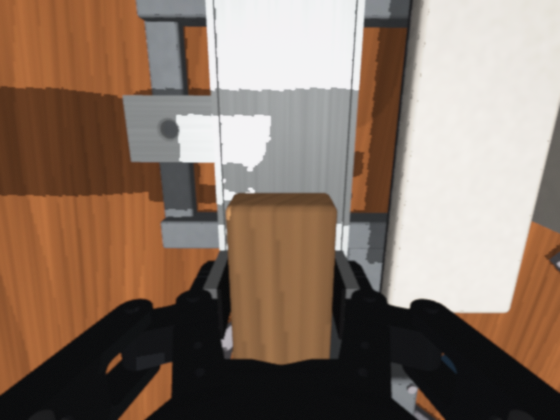

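```bash
cat >> plan.py <<'E'
OW=np.array([.4646,.2032]);YP=6.1
def press(W,Ow=OW,yaw=YP):
    a=np.radians(yaw); R=np.array([[np.cos(a),np.sin(a)],[-np.sin(a),np.cos(a)]])
    return np.concatenate([(W[...,:2]-Ow)@R.T*1000,W[...,2:]*1000],-1)
def world(x,y):
    a=np.radians(YP); return np.round([OW[0]*1000+x*np.cos(a)-y*np.sin(a),OW[1]*1000+x*np.sin(a)+y*np.cos(a)],1)
E
python3 - <<'E'
from plan import *
z=np.load('pics/w2.npz'); c=r.get_calibration('wrist'); T=np.eye(4); o=r.get_obs()
T[:3,:3]=Ro.from_euler('xyz',o['orientation']).as_matrix(); T[:3,3]=o['tool_pos']
P=press(cloud(z['im'],z['d'],c,T@c['hand_eye']))
for v in (40,60,80):
    row=P[v]; s=[(u,np.round(row[u],0).tolist()) for u in range(195,375,3)]
    m=(row[:,2]>42)&(abs(row[:,1])<150)&(row[:,2]<70); print(v,'bed x',row[m,0].min(),row[m,0].max(),'z med',np.median(row[m,2]),'y',np.median(row[m,1]))
    print([ (round(float(a)),round(float(b))) for a,b in row[208:365:4][:, [0,2]]])
E
```

```text
40 bed x -54.01945742620788 65.30964038498563 z med 49.80916292454257 y 67.58948976762366Traceback (most recent call last):
  File "<stdin>", line 8, in <module>
ValueError: cannot convert float NaN to integer
```

drive_tool --pt "-1 1.5 33" --pt "0 0 33" --pt "0 0 33" --pt "0 0 7" --pt "0 0 7" --pt "0 0 7" --pt "0 0 7" --pt "0 0 7" --pt "0 0 4" --pt "0 0 0" --turn '[0, 0, 0.5, 0, 0, 0, 0, 0, 0, 0]'

```text
time_s: 6.97
tool_pos: [0.4755, 0.1433, 0.061]
orientation: [-3.141, 0.0, 1.671]
wrist_force: [-0.2, -0.3, -0.4]
finger_gap: 0.0445
```

drive_tool --pt "0 0 0" --pt "0 0 0" --pt "0 0 0" --pt "0 0 1" --pt "0 0 0" --pt "0 0 0" --pt "0 0 0" --pt "0 0 0" --pt "0 0 0" --pt "0 0 0" --turn '[0, 0, 0, 0, 0, 0, 0, 0, 0, 0]'

```text
time_s: 7.8
tool_pos: [0.4756, 0.1433, 0.0603]
orientation: [-3.142, 0.0, 1.671]
wrist_force: [0.0, -0.1, -0.2]
finger_gap: 0.0445
```

```bash
python3 - <<'E'
from plan import *
st(); print(press(cur()[None,:3]/1000))
E
```

```text
t 7.8 pose [475.6 143.3  60.3  95.7] rp [-180.    0.] F [ 0.  -0.1 -0.2] M [ 0.01 -0.    0.02] gap 44.5 q [ 0.12  0.27  1.88 -0.    0.99  0.02]
[[  4.57341143 -60.71495858  60.27273534]]
```

drive_tool --pt "0 0 0.5" --pt "0 0 0" --pt "0 0 0" --pt "0 0 0" --pt "0 0 0" --pt "0 0 0" --pt "0 0 0" --pt "0 0 -5" --pt "0 0 -10" --pt "0 0 -20" --turn '[0, 0, 0, 0, 0, 0, 0, 0, 0, 0]' --claw -0.5

```text
time_s: 8.63
tool_pos: [0.4736, 0.1431, 0.0937]
orientation: [-3.137, 0.0, 1.671]
wrist_force: [-0.3, -0.4, 0.2]
finger_gap: 0.064
```

```bash
python3 - <<'E'
from plan import *
st()
rows([(480,140,210,95.7),(600,-340,210,179),(608.5,-357,100,179)],step=36)
E
```

```text
t 8.63 pose [473.6 143.1  93.7  95.7] rp [-1.7971e+02  1.0000e-02] F [-0.3 -0.4  0.2] M [-0.    0.01  0.04] gap 64.0 q [ 0.12  0.22  1.86 -0.    1.07  0.02]
{"dp": [[-1.0, 1.5, -29.0], [-1.0, 1.5, -29.0], [-1.0, 1.5, -29.0], [-0.5, 1.5, -29.5], [-35.0, 5.0, 0.0], [-35.5, 1.5, 0.0], [-35.0, -2.0, 0.0], [-35.0, -6.0, 0.0], [-34.0, -9.5, 0.0], [-33.0, -13.0, 0.0]], "turn": [0.0, 0.0, 0.0, 0.0, -6.0, -6.0, -6.0, -6.0, -5.5, -6.0]} pad 0
{"dp": [[-31.5, -16.0, 0.0], [-29.5, -19.5, 0.0], [-27.5, -22.5, 0.0], [-25.0, -25.0, 0.0], [-22.0, -27.5, 0.0], [-19.0, -29.5, 0.0], [-16.0, -31.5, 0.0], [-12.5, -33.0, 0.0], [-2.0, -4.5, 27.5], [-2.5, -4.0, 27.5]], "turn": [-6.0, -6.0, -6.0, -6.0, -6.0, -6.0, -6.0, -6.0, 0.0, 0.0]} pad 0
{"dp": [[-2.0, -4.5, 27.5], [-2.5, -4.0, 27.5], [0, 0, 0], [0, 0, 0], [0, 0, 0], [0, 0, 0], [0, 0, 0], [0, 0, 0], [0, 0, 0], [0, 0, 0]], "turn": [0.0, 0.0, 0, 0, 0, 0, 0, 0, 0, 0]} pad 8
end [ 608.7 -356.9  100.2  179.2]
```

drive_tool --pt "-1 1 -29" --pt "-1 1 -29" --pt "-1 1 -29" --pt "-1 1 -29" --pt "-35 5 0" --pt "-35.5 1.5 0" --pt "-35 -2 0" --pt "-35 -6 0" --pt "-34 -9.5 0" --pt "-33 -13 0" --turn '[0, 0, 0, 0, -6, -6, -6, -6, -6, -6]'

```text
time_s: 9.47
tool_pos: [0.5322, -0.0677, 0.2122]
orientation: [3.141, 0.001, 2.304]
wrist_force: [0.6, 0.4, -0.2]
finger_gap: 0.0634
```

drive_tool --pt "-31.5 -16 0" --pt "-29.5 -19.5 0" --pt "-27.5 -22.5 0" --pt "-25 -25 0" --pt "-22 -27.5 0" --pt "-19 -29.5 0" --pt "-16 -31.5 0" --pt "-12.5 -33 0" --pt "0 0 27" --pt "0 0 27" --turn '[-6, -6, -6, -6, -6, -6, -6, -5.5, 0, 0]'

```text
time_s: 10.3
tool_pos: [0.6046, -0.3438, 0.1602]
orientation: [-3.137, 0.007, 3.125]
wrist_force: [-0.3, -0.2, 0.2]
finger_gap: 0.0645
```

```bash
python3 - <<'E'
from plan import *
st()
im,d,c,W=wcap('w3'); comps(W,.016,.034,(.55,.68,-.48,-.1))
im,d,c,o=cap('top','top2'); W=cloud(im,d,c); comps(W,.016,.034,(.55,.68,-.45,-.15)); 
P=press(W);m=(P[...,2]>62)&(P[...,2]<85)&(abs(P[...,1])<150)&(P[...,0]<60)&(P[...,0]>-60);print('in bed',rect(P[m][:,:2]/1000),P[m][:,2].mean())
E
```

```text
t 10.3 pose [ 604.6 -343.8  160.2  179.1] rp [-179.71    0.39] F [-0.3 -0.2  0.2] M [ 0.07 -0.05  0.02] gap 64.5 q [-0.64  0.52  1.29 -0.    1.32 -2.2 ]
px [263. 199.] 4353 c w h ang [611.0, -359.9, 79.3, 44.4, -0.7] mean [ 608.7 -359.4   23.7]
px [479. 259.] 532 c w h ang [669.0, -154.0, 46.4, 21.8, 89.8] mean [ 672.4 -156.9   17.2]
px [345. 192.] 49 c w h ang [669.4, -161.8, 23.3, 20.6, -88.9] mean [ 670.9 -159.3   19.2]
px [417. 221.] 221 c w h ang [591.2, -356.6, 45.2, 42.1, -89.7] mean [ 591.3 -353.4   24.8]
in bed [  0.7  -0.7 286.8 116.7  89.6] 73.99390522221312
```

View pics/top2.png

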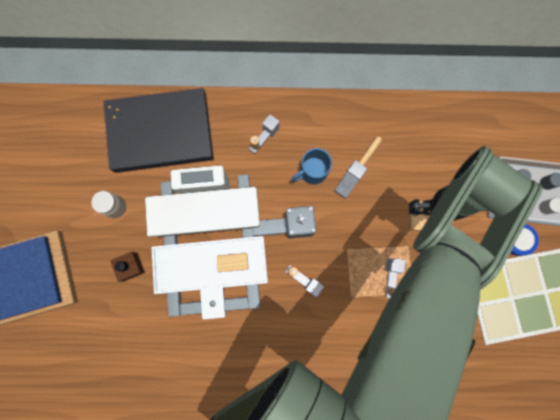

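```bash
python3 - <<'E'
from plan import *
st();rows([(610,-358.5,60,179),(610,-358.5,9.5,179,5)],step=34)
E
```

```text
t 10.4 pose [ 599.4 -338.   151.4  179.2] rp [179.63  -0.51] F [-0.4  0.5 -1.3] M [-0.02  0.05  0.01] gap 63.8 q [-0.64  0.52  1.31  0.    1.33 -2.2 ]
{"dp": [[-3.5, -7.0, 30.5], [-4.0, -6.5, 30.5], [-3.5, -7.0, 30.5], [0.0, 0.0, 10.0], [0.0, 0.0, 10.0], [0.0, 0.0, 10.5], [0.0, 0.0, 10.0], [0.0, 0.0, 10.0], [0, 0, 0], [0, 0, 0]], "turn": [0.0, 0.0, 0.0, 0.0, 0.0, 0.0, 0.0, 0.0, 0, 0]} pad 2
end [ 610.1 -358.6    9.4  179.2]
```

drive_tool --pt "-3.5 -7 30" --pt "-4 -7 30" --pt "-3.5 -7 30" --pt "0 0 10" --pt "0 0 0" --pt "0 0 0" --pt "0 0 0" --pt "0 0 0" --pt "0 0 0" --pt "0 0 0" --turn '[0, 0, 0, 0, 0, 0, 0, 0, 0, 0]'

```text
time_s: 11.23
tool_pos: [0.6143, -0.3611, 0.0588]
orientation: [-3.14, 0.002, 3.128]
wrist_force: [1.1, -0.1, 1.1]
finger_gap: 0.0641
```

```bash
python3 - <<'E'
from plan import *
st();im,d,c,W=wcap('w4'); comps(W,.016,.034,(.55,.68,-.48,-.3))
rows([(610,-358.5,9.5,179,5)],step=34)
E
```

```text
t 11.23 pose [ 614.3 -361.1   58.8  179.2] rp [-1.799e+02  1.300e-01] F [ 1.1 -0.1  1.1] M [ 0.01 -0.   -0.03] gap 64.1 q [-0.65  0.66  1.3   0.    1.18 -2.21]
px [283. 230.] 10078 c w h ang [611.2, -359.3, 79.9, 45.2, -0.6] mean [ 607.5 -359.3   23.6]
{"dp": [[1.0, 0.5, 10.0], [0.5, 0.5, 9.5], [1.0, 0.5, 10.0], [0.5, 0.5, 9.5], [1.0, 0.5, 10.0], [0, 0, 0], [0, 0, 0], [0, 0, 0], [0, 0, 0], [0, 0, 0]], "turn": [0.0, 0.0, 0.0, 0.0, 0.0, 0, 0, 0, 0, 0]} pad 5
end [ 610.1 -358.4    9.3  179.2]
```

drive_tool --pt "1 0.5 10" --pt "0.5 0.5 10" --pt "1 0.5 10" --pt "0.5 0.5 10" --pt "0.5 0 9" --pt "0 0 0" --pt "0 0 0" --pt "0 0 0" --pt "0 0 0" --pt "0 0 0" --turn '[0, 0, 0, 0, 0, 0, 0, 0, 0, 0]'

```text
time_s: 12.12
tool_pos: [0.6106, -0.3591, 0.0088]
orientation: [-3.14, 0.001, 3.128]
wrist_force: [0.0, 0.2, -0.1]
finger_gap: 0.0641
```

drive_tool --pt "0 0 0" --pt "0 0 0" --pt "0 0 0" --pt "0 0 0" --pt "0 0 0" --pt "0 0 0" --pt "0 0 0" --pt "0 0 0" --pt "0 0 0" --pt "0 0 0" --turn '[0, 0, 0, 0, 0, 0, 0, 0, 0, 0]' --claw 1 --newtons 40

```text
time_s: 12.95
tool_pos: [0.6105, -0.359, 0.0087]
orientation: [-3.141, 0.001, 3.128]
wrist_force: [-1.2, -0.3, 5.5]
finger_gap: 0.0441
```

```bash
python3 - <<'E'
from plan import *
st(); w=world(5.5,60); print(w)
rows([(590,-330,190,179),(*w,190,96.1),(*w,100,96.1)],step=36)
E
```

```text
t 12.95 pose [ 610.5 -359.     8.7  179.2] rp [-1.7995e+02  7.0000e-02] F [-1.2 -0.3  5.5] M [-0.03 -0.04 -0.02] gap 44.1 q [-0.65  0.72  1.32 -0.    1.1  -2.21]
[463.7 263.4]
{"dp": [[3.5, 5.0, -30.0], [3.5, 4.5, -30.5], [3.5, 5.0, -30.0], [3.5, 4.5, -30.5], [3.5, 5.0, -30.0], [3.5, 5.0, -30.5], [8.0, 35.0, 0.0], [11.0, 34.0, 0.0], [13.5, 32.5, 0.0], [16.5, 32.0, 0.0]], "turn": [0.0, 0.0, 0.0, 0.0, 0.0, 0.0, 5.0, 5.0, 4.5, 5.0]} pad 0
{"dp": [[19.0, 30.0, 0.0], [21.5, 28.5, 0.0], [24.0, 26.5, 0.0], [26.0, 24.0, 0.0], [28.0, 22.5, 0.0], [30.0, 19.5, 0.0], [31.5, 16.5, 0.0], [32.5, 14.5, 0.0], [34.0, 11.0, 0.0], [34.5, 8.5, 0.0]], "turn": [5.0, 5.0, 4.5, 5.0, 5.0, 5.0, 5.0, 4.5, 5.0, 5.0]} pad 0
{"dp": [[35.5, 5.5, 0.0], [35.5, 2.5, 0.0], [35.5, -0.5, 0.0], [0.0, 0.0, 30.0], [0.0, 0.0, 30.0], [0.0, 0.0, 30.0], [0, 0, 0], [0, 0, 0], [0, 0, 0], [0, 0, 0]], "turn": [5.0, 4.5, 5.0, 0.0, 0.0, 0.0, 0, 0, 0, 0]} pad 4
end [463.8 263.3 100.2  96.2]
```

drive_tool --pt "0 0 -25" --pt "3.5 5 -32" --pt "3.5 5 -32" --pt "3.5 5 -32" --pt "3.5 5 -32" --pt "3.5 5 -30" --pt "8 35 0" --pt "11 34 0" --pt "13.5 32.5 0" --pt "16.5 32 0" --turn '[0, 0, 0, 0, 0, 0, 5, 5, 5, 5]'

```text
time_s: 13.78
tool_pos: [0.5619, -0.192, 0.1896]
orientation: [3.141, -0.002, 2.774]
wrist_force: [0.3, 0.3, -0.8]
finger_gap: 0.0442
```

drive_tool --pt "19 30 0" --pt "21.5 28.5 0" --pt "24 26.5 0" --pt "26 24 0" --pt "28 22.5 0" --pt "30 19.5 0" --pt "31.5 16.5 0" --pt "32.5 14.5 0" --pt "34 11 0" --pt "34.5 8.5 0" --turn '[5, 5, 5, 5, 5, 5, 5, 5, 5, 5]'

```text
time_s: 14.62
tool_pos: [0.4931, 0.1577, 0.1897]
orientation: [-3.139, -0.001, 1.902]
wrist_force: [0.4, 0.0, -1.3]
finger_gap: 0.0447
```

drive_tool --pt "35.5 5 0" --pt "35.5 2 0" --pt "35.5 -1 0" --pt "0 0 15" --pt "0 0 15" --pt "0 0 15" --pt "0 0 10" --pt "0 0 0" --pt "0 0 0" --pt "0 0 0" --turn '[5, 5, 3, 0, 0, 0, 0, 0, 0, 0]'

```text
time_s: 15.45
tool_pos: [0.4749, 0.261, 0.1363]
orientation: [3.141, -0.0, 1.679]
wrist_force: [0.9, 0.5, -1.0]
finger_gap: 0.0442
```

```bash
python3 - <<'E'
from plan import *
st(); w=world(5,60); print(w, press(cur()[None,:3]/1000))
im,d,c,W=wcap('w5')
rows([(*w,90,96.1),(*w,59.5,96.1,6)],step=36)
E
```

```text
t 15.45 pose [474.9 261.  136.3  96.2] rp [ 1.7996e+02 -1.0000e-02] F [ 0.9  0.5 -1. ] M [ 0.04 -0.03  0.04] gap 44.2 q [0.34 0.24 1.72 0.   1.17 0.23]
[463.2 263.4] [[ 16.37378085  56.42571428 136.27120034]]
{"dp": [[2.0, -6.0, 23.5], [1.5, -5.5, 23.0], [0.0, 0.0, 5.0], [0.0, 0.0, 5.0], [0.0, 0.0, 5.5], [0.0, 0.0, 5.0], [0.0, 0.0, 5.0], [0.0, 0.0, 5.0], [0, 0, 0], [0, 0, 0]], "turn": [0.0, 0.0, 0.0, 0.0, 0.0, 0.0, 0.0, 0.0, 0, 0]} pad 2
end [463.4 263.4  59.7  96.2]
```

View pics/w5.png

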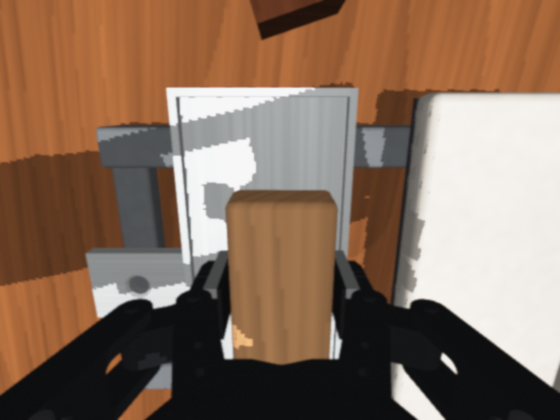

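drive_tool --pt "1.5 -6 10" --pt "1.5 -5.5 15" --pt "0 0 20" --pt "0 0 10" --pt "0 0 6" --pt "0 0 5" --pt "0 0 5" --pt "0 0 4" --pt "0 0 0" --pt "0 0 0" --turn '[0, 0, 0, 0, 0, 0, 0, 0, 0, 0]'

```text
time_s: 16.33
tool_pos: [0.463, 0.263, 0.061]
orientation: [3.141, -0.0, 1.679]
wrist_force: [1.0, -0.3, -0.5]
finger_gap: 0.0444
```

```bash
python3 - <<'E'
from plan import *
st(); print(press(cur()[None,:3]/1000))
E
```

```text
t 16.33 pose [463.  263.   61.   96.2] rp [ 1.7997e+02 -1.0000e-02] F [ 1.  -0.3 -0.5] M [ 0.02  0.02 -0.01] gap 44.4 q [0.35 0.34 1.79 0.   1.02 0.25]
[[ 4.71690139 59.58767325 61.0111808 ]]
```

drive_tool --pt "0 0 1" --pt "0 0 0.5" --pt "0 0 0" --pt "0 0 0" --pt "0 0 0" --pt "0 0 0" --pt "0 0 0" --pt "0 0 0" --pt "0 0 0" --pt "0 0 0" --turn '[0, 0, 0, 0, 0, 0, 0, 0, 0, 0]'

```text
time_s: 17.17
tool_pos: [0.4626, 0.2629, 0.0593]
orientation: [-3.142, -0.0, 1.679]
wrist_force: [-1.0, 0.5, -1.3]
finger_gap: 0.0443
```

drive_tool --pt "0 0 0" --pt "0 0 0" --pt "0 0 0" --pt "0 0 0" --pt "0 0 -3" --pt "0 0 -10" --pt "0 0 -30" --pt "0 0 -30" --pt "0 0 -30" --pt "0 0 -30" --turn '[0, 0, 0, 0, 0, 0, 0, 0, 0, 0]' --claw -0.5

```text
time_s: 18.0
tool_pos: [0.4625, 0.2629, 0.1946]
orientation: [3.141, -0.0, 1.68]
wrist_force: [0.5, -0.9, 0.7]
finger_gap: 0.0641
```

```bash
python3 - <<'E'
from plan import *
st()
im,d,c,W=wcap('w6')
rows([(550,50,220,90),(515,-180,220,82),(472,-286,190,82)],step=36)
E
```

```text
t 18.0 pose [462.5 262.9 194.6  96.2] rp [ 1.7996e+02 -1.0000e-02] F [ 0.5 -0.9  0.7] M [-0.02 -0.02 -0.01] gap 64.1 q [0.35 0.16 1.7  0.   1.29 0.25]
{"dp": [[-32.0, 8.5, -2.5], [-31.5, 9.0, -2.5], [-31.5, 9.5, -3.0], [-31.0, 10.0, -2.5], [-31.5, 10.5, -2.5], [-31.0, 11.0, -2.5], [-30.5, 11.5, -2.5], [-33.0, -5.0, 0.0], [-33.0, -5.0, 0.0], [-33.0, -3.5, 0.0]], "turn": [1.0, 1.0, 0.5, 1.0, 1.0, 1.0, 0.5, 1.0, 1.5, 1.0]} pad 0
{"dp": [[-33.0, -3.0, 0.0], [-33.0, -2.5, 0.0], [-33.5, -2.0, 0.0], [-33.0, -1.0, 0.0], [-27.5, -7.0, 7.5], [-28.0, -7.0, 7.5], [-27.5, -7.0, 7.5], [-28.0, -7.5, 7.5], [0, 0, 0], [0, 0, 0]], "turn": [1.0, 1.5, 1.0, 1.0, 0.0, 0.0, 0.0, 0.0, 0, 0]} pad 2
end [ 471.8 -286.1  189.9   82.2]
```

View pics/w6.png

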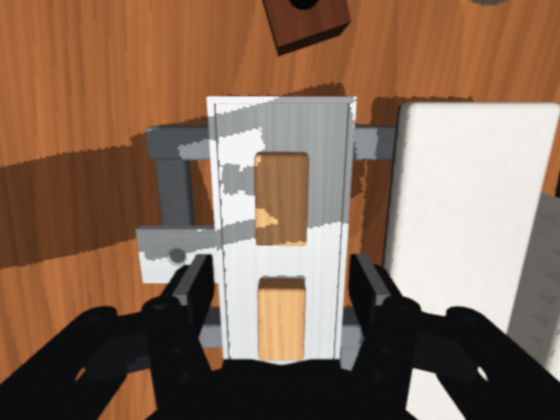

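```bash
python3 - <<'E'
from plan import *
rows([(580,-31,250,82)],step=36)
E
```

```text
{"dp": [[-34.0, 9.0, -5.5], [-34.0, 10.0, -5.0], [-33.5, 10.5, -5.5], [-33.0, 11.5, -5.5], [-33.0, 13.0, -5.0], [-32.0, 13.5, -5.5], [-32.5, 14.5, -5.5], [-31.5, 15.0, -5.5], [-31.0, 16.0, -5.0], [0, 0, 0]], "turn": [1.5, 1.5, 1.5, 2.0, 1.5, 1.5, 1.5, 1.5, 1.5, 0]} pad 1
end [579.9 -30.7 249.9  82.2]
```

drive_tool --pt "-34 9 -5.5" --pt "-34 10 -5.5" --pt "-33.5 10.5 -5.5" --pt "-33 11.5 -5.5" --pt "-33 13 -5.5" --pt "-32 13.5 -5.5" --pt "-32.5 14.5 -5.5" --pt "-31.5 15 -5.5" --pt "-31 16 -5.5" --pt "0 0 0" --turn '[1.5, 1.5, 1.5, 2, 1.5, 1.5, 1.5, 1.5, 1.5, 0]'

```text
time_s: 18.88
tool_pos: [0.5785, -0.0387, 0.2442]
orientation: [3.136, 0.003, 1.428]
wrist_force: [1.0, 0.9, -0.2]
finger_gap: 0.0642
```

drive_tool --pt "0 0 0" --pt "0 0 0" --pt "0 0 0" --pt "0 0 0" --pt "0 0 0" --pt "0 0 0" --pt "0 0 0" --pt "0 0 0" --pt "0 0 0" --pt "0 0 0" --turn '[0, 0, 0, 0, 0, 0, 0, 0, 0, 0]'

```text
time_s: 19.72
tool_pos: [0.5757, -0.0324, 0.2418]
orientation: [-3.142, 0.0, 1.435]
wrist_force: [-0.1, -0.6, 0.1]
finger_gap: 0.064
```

```bash
python3 - <<'E'
from plan import *
st()
im,d,c,W=wcap('w7'); np.save('pics/W7.npy',W)
for lo,hi in [(.1,.118),(.116,.15),(.136,.15),(.14,.15)]: print(lo);comps(W,lo,hi,(.5,.65,-.1,.05))
cv2.imwrite('pics/w7c.png',cv2.resize(im[110:290,180:380,::-1],None,fx=3,fy=3,interpolation=cv2.INTER_CUBIC))
E
```

```text
t 19.72 pose [575.7 -32.4 241.8  82.2] rp [-180.    0.] F [-0.1 -0.6  0.1] M [-0.01  0.01  0.01] gap 64.0 q [-0.21  0.21  1.53 -0.    1.4  -0.07]
0.1
px [287. 193.] 5622 c w h ang [581.6, -31.8, 70.4, 70.0, -83.7] mean [581.9 -28.2 109.5]
0.116
px [288. 203.] 536 c w h ang [581.7, -31.7, 16.7, 16.1, 67.9] mean [582.  -29.  136.4]
0.136
px [289. 206.] 325 c w h ang [581.9, -31.6, 15.7, 15.6, -23.2] mean [582.  -30.4 140.9]
0.14
px [288. 208.] 199 c w h ang [581.5, -31.6, 12.1, 11.9, -57.0] mean [581.8 -30.9 143.1]
```

View pics/w7c.png

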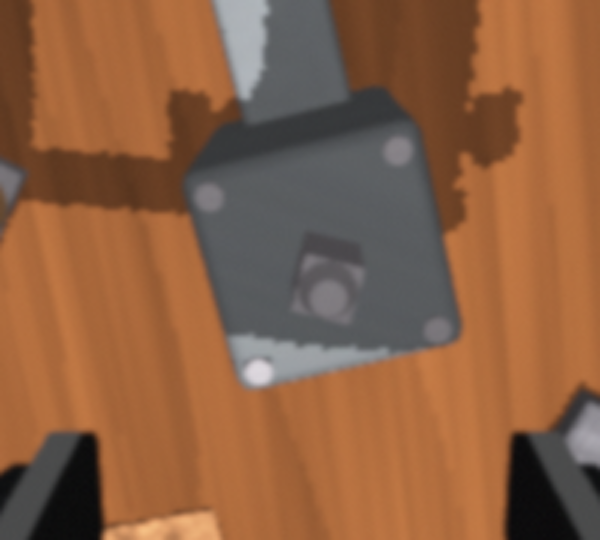

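```bash
python3 - <<'E'
from plan import *
rows([(472,-286,190,82)],step=36)
E
```

```text
{"dp": [[-33.0, -8.5, 6.5], [-33.5, -8.5, 6.5], [-33.0, -8.5, 6.5], [-33.0, -9.0, 6.5], [-33.5, -8.5, 6.5], [-33.0, -8.5, 6.5], [-33.0, -8.5, 6.5], [-33.5, -8.5, 6.5], [0, 0, 0], [0, 0, 0]], "turn": [0.0, 0.0, 0.0, 0.0, 0.0, 0.0, 0.0, 0.0, 0, 0]} pad 2
end [ 472.  -286.2  189.8   82.2]
```

drive_tool --pt "-33 -8.5 7" --pt "-33 -8.5 7" --pt "-33 -8.5 7" --pt "-33 -8.5 7" --pt "-33 -8.5 7" --pt "-33 -8.5 7" --pt "-33 -8.5 7" --pt "-33 -8.5 7" --pt "0 0 0" --pt "0 0 0" --turn '[0, 0, 0, 0, 0, 0, 0, 0, 0, 0]' --claw -0.3

```text
time_s: 20.6
tool_pos: [0.4716, -0.2863, 0.1852]
orientation: [-3.141, -0.001, 1.431]
wrist_force: [-0.0, -0.6, -0.4]
finger_gap: 0.0554
```

drive_tool --pt "0 0 0" --pt "0 0 0" --pt "0 0 0" --pt "0 0 0" --pt "0 0 0" --pt "0 0 0" --pt "0 0 0" --pt "0 0 0" --pt "0 0 0" --pt "0 0 0" --turn '[0, 0, 0, 0, 0, 0, 0, 0, 0, 0]'

```text
time_s: 21.43
tool_pos: [0.4726, -0.2848, 0.1858]
orientation: [-3.142, -0.0, 1.435]
wrist_force: [0.3, 1.2, 0.4]
finger_gap: 0.0558
```

```bash
python3 - <<'E'
from plan import *
st()
im,d,c,W=wcap('w8'); np.save('pics/W8.npy',W)
for lo,hi in [(.056,.066),(.072,.09)]: print(lo);comps(W,lo,hi,(.35,.55,-.35,-.2))
print('mat');comps(W,.0015,.0055,(.35,.55,-.4,-.15))
hsv=cv2.cvtColor(im,cv2.COLOR_RGB2HSV)
E
```

```text
t 21.43 pose [ 472.6 -284.8  185.8   82.2] rp [-180.   -0.] F [0.3 1.2 0.4] M [-0.01  0.01  0.  ] gap 55.8 q [-0.7   0.21  1.66  0.    1.28 -0.56]
0.056
px [283. 203.] 1549 c w h ang [473.7, -287.5, 34.2, 33.7, 82.0] mean [ 473.8 -286.8   60.6]
px [207. 197.] 107 c w h ang [410.4, -274.0, 22.7, 8.7, -52.6] mean [ 411.5 -272.7   60.9]
0.072
px [196. 209.] 678 c w h ang [404.7, -278.2, 22.7, 22.4, 35.8] mean [ 405.5 -277.4   77.5]
mat
px [261. 141.] 18359 c w h ang [458.0, -254.1, 170.9, 131.3, -85.9] mean [ 459.5 -240.3    2.8]
```

View pics/w8.png

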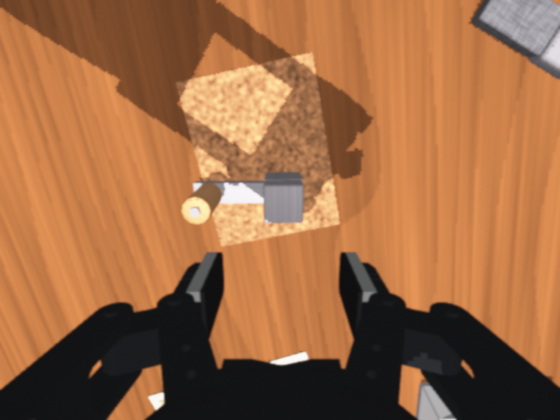

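```bash
python3 - <<'E'
from plan import *
rows([(472.9,-286.7,80,82),(472.9,-286.7,36,82,4)],step=27)
E
```

```text
{"dp": [[-0.5, 0.0, 26.5], [-0.5, 0.5, 26.5], [-0.5, 0.0, 26.5], [-0.5, 0.0, 26.5], [0.0, 0.0, 11.0], [0.0, 0.0, 11.0], [0.0, 0.0, 11.0], [0.0, 0.0, 11.0], [0, 0, 0], [0, 0, 0]], "turn": [0.0, 0.0, 0.0, 0.0, 0.0, 0.0, 0.0, 0.0, 0, 0]} pad 2
end [ 472.9 -286.9   35.8   82.2]
```

drive_tool --pt "-0.5 0 26" --pt "-0.5 0.5 26" --pt "-0.5 0 26" --pt "-0.5 0 26" --pt "0 0 10" --pt "0 0 10" --pt "0 0 0" --pt "0 0 0" --pt "0 0 0" --pt "0 0 0" --turn '[0, 0, 0, 0, 0, 0, 0, 0, 0, 0]'

```text
time_s: 22.32
tool_pos: [0.4741, -0.2878, 0.0636]
orientation: [3.139, 0.002, 1.435]
wrist_force: [-0.6, 0.0, 0.3]
finger_gap: 0.0557
```

```bash
python3 - <<'E'
from plan import *
st();rows([(472.9,-286.7,36,82,4)],step=27)
E
```

```text
t 22.32 pose [ 474.1 -287.8   63.6   82.2] rp [1.7983e+02 1.1000e-01] F [-0.6  0.   0.3] M [-0.02  0.    0.01] gap 55.7 q [-0.7   0.37  1.73  0.    1.03 -0.57]
{"dp": [[0.0, -0.5, 7.0], [0.5, 0.0, 7.0], [0.0, -0.5, 6.5], [0.5, -0.5, 7.0], [0, 0, 0], [0, 0, 0], [0, 0, 0], [0, 0, 0], [0, 0, 0], [0, 0, 0]], "turn": [0.0, 0.0, 0.0, 0.0, 0, 0, 0, 0, 0, 0]} pad 6
end [ 472.8 -286.6   36.1   82.2]
```

drive_tool --pt "0 0 7" --pt "0.5 -0.5 7" --pt "0 0 7" --pt "0 -0.5 6" --pt "0 0 0" --pt "0 0 0" --pt "0 0 0" --pt "0 0 0" --pt "0 0 0" --pt "0 0 0" --turn '[0, 0, 0, 0, 0, 0, 0, 0, 0, 0]'

```text
time_s: 23.15
tool_pos: [0.4722, -0.2865, 0.0351]
orientation: [3.141, 0.0, 1.435]
wrist_force: [0.7, 0.1, 0.5]
finger_gap: 0.0556
```

drive_tool --pt "0 0 0" --pt "0 0 0" --pt "0 0 0" --pt "0 0 0" --pt "0 0 0" --pt "0 0 0" --pt "0 0 0" --pt "0 0 0" --pt "0 0 0" --pt "0 0 0" --turn '[0, 0, 0, 0, 0, 0, 0, 0, 0, 0]' --claw 1 --newtons 80

```text
time_s: 23.98
tool_pos: [0.4725, -0.2866, 0.0353]
orientation: [3.14, 0.001, 1.435]
wrist_force: [2.0, 0.6, 6.3]
finger_gap: 0.0332
```

drive_tool --pt "0 0 -4" --pt "0 0 -10" --pt "0 0 -15" --pt "0 0 -20" --pt "0 0 -20" --pt "0 0 -20" --pt "0 0 -20" --pt "0 0 -20" --pt "0 0 -20" --pt "0 0 0" --turn '[0, 0, 0, 0, 0, 0, 0, 0, 0, 0]'

```text
time_s: 24.82
tool_pos: [0.4734, -0.2876, 0.1878]
orientation: [3.136, 0.004, 1.435]
wrist_force: [0.5, -1.6, -2.6]
finger_gap: 0.0332
```

```bash
python3 - <<'E'
from plan import *
st();im,d,c,W=wcap('w9'); T=r.get_obs()['tool_pos']
rows([(560,-160,210,75),(581.2,-31.4,210,67.5)],step=33)
E
```

```text
t 24.82 pose [ 473.4 -287.6  187.8   82.2] rp [179.69   0.22] F [ 0.5 -1.6 -2.6] M [-0.06 -0.12  0.03] gap 33.2 q [-0.7   0.21  1.65 -0.    1.28 -0.57]
{"dp": [[27.5, 14.0, -5.0], [28.0, 13.0, -5.0], [28.0, 12.5, -4.5], [28.5, 11.5, -5.0], [29.0, 11.0, -5.0], [32.5, -3.0, 0.0], [32.0, -4.0, 0.0], [32.5, -5.5, 0.0], [32.0, -6.5, 0.0], [0, 0, 0]], "turn": [1.5, 1.5, 1.5, 1.5, 1.0, 2.0, 2.0, 2.0, 1.5, 0]} pad 1
end [581.3 -31.2 210.1  67.7]
```

View pics/w9.png

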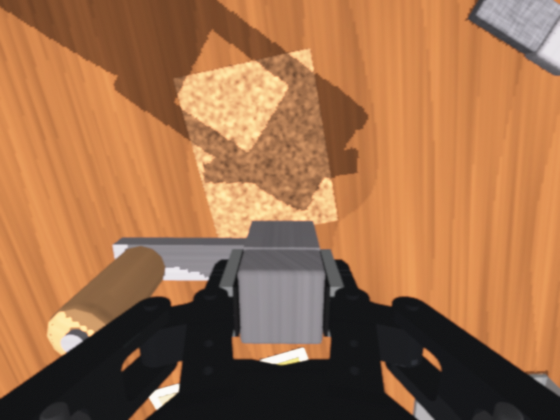

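drive_tool --pt "27 14 -5" --pt "27 13 -5" --pt "28 12.5 -5" --pt "28.5 11.5 -5" --pt "29 11 -5" --pt "32 -3 0" --pt "32 -4 0" --pt "32 -5.5 0" --pt "32 -6.5 0" --pt "0 0 0" --turn '[1.5, 1.5, 1.5, 1.5, 1, 2, 2, 2, 2, 0]'

```text
time_s: 25.7
tool_pos: [0.5785, -0.0265, 0.2057]
orientation: [-3.135, -0.003, 1.178]
wrist_force: [-0.6, -0.3, -3.1]
finger_gap: 0.033
```

drive_tool --pt "0 0 0" --pt "0 0 0" --pt "0 0 0" --pt "0 0 0" --pt "0 0 0" --pt "0 0 0" --pt "0 0 0" --pt "0 0 0" --pt "0 0 0" --pt "0 0 0" --turn '[0, 0, 0, 0, 0, 0, 0, 0, 0, 0]'

```text
time_s: 26.53
tool_pos: [0.5801, -0.033, 0.2088]
orientation: [3.141, 0.0, 1.173]
wrist_force: [0.1, 0.5, -3.7]
finger_gap: 0.0332
```

```bash
python3 - <<'E'
from plan import *
st();im,d,c,W=wcap('w10')
rows([(580.6,-31.6,180,67.5,4)])
E
```

```text
t 26.53 pose [580.1 -33.  208.8  67.2] rp [179.99   0.  ] F [ 0.1  0.5 -3.7] M [-0.    0.02 -0.03] gap 33.2 q [-0.21  0.24  1.56 -0.    1.34  0.19]
{"dp": [[0.5, 0.0, 7.0], [0.0, 0.0, 7.5], [0.5, 0.0, 7.0], [0.5, 0.0, 7.5], [0, 0, 0], [0, 0, 0], [0, 0, 0], [0, 0, 0], [0, 0, 0], [0, 0, 0]], "turn": [0.0, 0.0, 0.0, -0.5, 0, 0, 0, 0, 0, 0]} pad 6
end [580.7 -31.6 179.8  67.7]
```

View pics/w10.png

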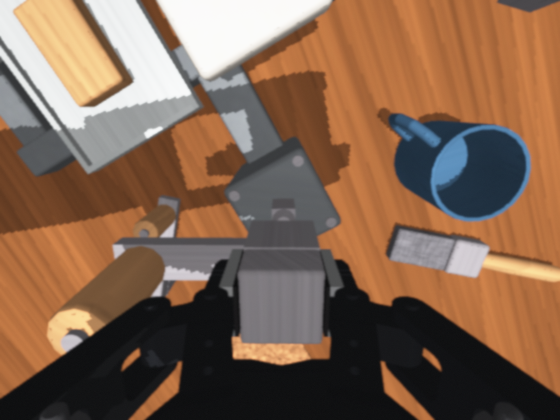

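drive_tool --pt "0.5 0 7" --pt "0.5 0 7" --pt "0.5 0 7" --pt "0 0 7" --pt "0 0 3" --pt "0 0 3" --pt "0 0 3" --pt "0 0 3" --pt "0 0 0" --pt "0 0 0" --turn '[0, 0, 0, 0, 0, 0, 0, 0, 0, 0]'

```text
time_s: 27.42
tool_pos: [0.5807, -0.0316, 0.1688]
orientation: [-3.142, 0.0, 1.173]
wrist_force: [-0.4, 0.2, -2.6]
finger_gap: 0.0328
```

```bash
python3 - <<'E'
from plan import *
st()
E
```

```text
t 27.42 pose [580.7 -31.6 168.8  67.2] rp [-180.    0.] F [-0.4  0.2 -2.6] M [-0.03 -0.02  0.01] gap 32.8 q [-0.2   0.29  1.6  -0.    1.26  0.19]
```

drive_tool --pt "0 0 2" --pt "0 0 2" --pt "0 0 2" --pt "0 0 2" --pt "0 0 2" --pt "0 0 2" --pt "0 0 2" --pt "0 0 0" --pt "0 0 0" --pt "0 0 0" --turn '[0, 0, 0, 0, 0, 0, 0, 0, 0, 0]'

```text
time_s: 28.25
tool_pos: [0.5806, -0.0314, 0.1547]
orientation: [-3.141, -0.0, 1.173]
wrist_force: [-0.5, 0.8, -3.4]
finger_gap: 0.0329
```

```bash
python3 - <<'E'
from plan import *
st()
E
```

```text
t 28.25 pose [580.6 -31.4 154.7  67.2] rp [-179.98   -0.  ] F [-0.5  0.8 -3.4] M [ 0.11 -0.05  0.03] gap 32.9 q [-0.2   0.3   1.61  0.    1.23  0.19]
```

Sliding on without force; continue to the seat.

drive_tool --pt "0 0 2" --pt "0 0 2" --pt "0 0 2" --pt "0 0 2" --pt "0 0 1.5" --pt "0 0 1" --pt "0 0 1" --pt "0 0 0" --pt "0 0 0" --pt "0 0 0" --turn '[0, 0, 0, 0, 0, 0, 0, 0, 0, 0]'

```text
time_s: 29.08
tool_pos: [0.5806, -0.0314, 0.1431]
orientation: [-3.141, -0.0, 1.173]
wrist_force: [0.2, 0.9, -4.6]
finger_gap: 0.0329
```

```bash
python3 - <<'E'
from plan import *
st()
E
```

```text
t 29.08 pose [580.6 -31.4 143.1  67.2] rp [-179.98   -0.  ] F [ 0.2  0.9 -4.6] M [ 0.22 -0.13  0.01] gap 32.9 q [-0.2   0.31  1.62  0.    1.21  0.19]
```

drive_tool --pt "0 0 0" --pt "0 0 0" --pt "0 0 0" --pt "0 0 0" --pt "0 0 -3" --pt "0 0 -7" --pt "0 0 -15" --pt "0 0 -20" --pt "0 0 -20" --pt "0 0 0" --turn '[0, 0, 0, 0, 0, 0, 0, 0, 0, 0]' --claw -0.3

```text
time_s: 29.92
tool_pos: [0.5839, -0.0322, 0.2142]
orientation: [3.132, -0.002, 1.173]
wrist_force: [0.8, 0.0, 0.3]
finger_gap: 0.0556
```

```bash
python3 - <<'E'
from plan import *
st();rows([(516.1,-4.4,215,67.2,4)])
E
```

```text
t 29.92 pose [583.9 -32.2 214.2  67.2] rp [ 1.7943e+02 -1.1000e-01] F [0.8 0.  0.3] M [ 0.03 -0.05  0.03] gap 55.6 q [-0.2   0.24  1.55 -0.    1.34  0.19]
{"dp": [[0.0, -18.5, 0.0], [-0.5, -18.0, -0.5], [0.0, -18.5, 0.0], [0.0, -18.5, -0.5], [0, 0, 0], [0, 0, 0], [0, 0, 0], [0, 0, 0], [0, 0, 0], [0, 0, 0]], "turn": [0.0, 0.0, 0.0, 0.0, 0, 0, 0, 0, 0, 0]} pad 6
end [516.   -4.2 215.2  67.2]
```

drive_tool --pt "0 -17.5 -5" --pt "0 -17.5 -5" --pt "0 -17.5 -5" --pt "0 -17.5 -5" --pt "0 0 0" --pt "0 0 0" --pt "0 0 0" --pt "0 0 0" --pt "0 0 0" --pt "0 0 0" --turn '[0, 0, 0, 0, 0, 0, 0, 0, 0, 0]'

```text
time_s: 30.75
tool_pos: [0.5165, -0.0047, 0.2279]
orientation: [-3.141, 0.0, 1.173]
wrist_force: [0.8, -0.0, -0.8]
finger_gap: 0.0555
```

```bash
python3 - <<'E'
from plan import *
st();im,d,c,W=wcap('w11')
print('handle');comps(W,.178,.192,(.45,.65,-.1,.1));print('hub');comps(W,.16,.174,(.5,.65,-.1,.05))
rows([(516.1,-4.4,147,67.2,6)])
E
```

```text
t 30.75 pose [516.5  -4.7 227.9  67.2] rp [-1.7998e+02  1.0000e-02] F [ 0.8 -0.  -0.8] M [-0.05  0.01  0.02] gap 55.5 q [-0.18  0.09  1.7  -0.    1.35  0.22]
handle
px [281. 237.] 1160 c w h ang [515.9, -5.1, 23.2, 22.8, -72.1] mean [516.4  -3.8 184.6]
hub
px [386. 227.] 2722 c w h ang [580.1, -31.9, 34.1, 33.7, -23.2] mean [579.7 -30.3 167.4]
px [281. 216.] 223 c w h ang [518.1, 0.6, 23.5, 11.2, -22.0] mean [519.4   3.2 167.3]
{"dp": [[0.0, 0.0, 13.5], [0.0, 0.0, 13.5], [0.0, 0.0, 13.5], [0.0, -0.5, 13.5], [0.0, 0.0, 13.5], [0.0, 0.0, 13.5], [0, 0, 0], [0, 0, 0], [0, 0, 0], [0, 0, 0]], "turn": [0.0, 0.0, 0.0, 0.0, 0.0, 0.0, 0, 0, 0, 0]} pad 4
end [515.9  -4.5 146.9  67.2]
```

View pics/w11.png

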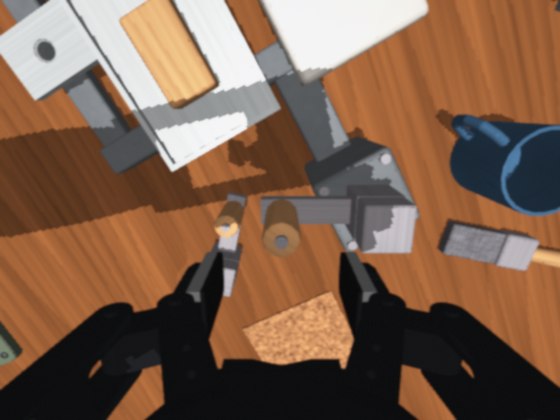

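drive_tool --pt "0 0 13" --pt "0 0 13" --pt "0 0 13" --pt "0 0 13" --pt "0 0 13" --pt "0 0 10" --pt "0 0 5" --pt "0 0 0" --pt "0 0 0" --pt "0 0 0" --turn '[0, 0, 0, 0, 0, 0, 0, 0, 0, 0]'

```text
time_s: 31.63
tool_pos: [0.5168, -0.0046, 0.1491]
orientation: [3.14, -0.0, 1.173]
wrist_force: [-0.0, -0.3, -1.0]
finger_gap: 0.0554
```

drive_tool --pt "0 0 0" --pt "0 0 0" --pt "0 0 0" --pt "0 0 0" --pt "0 0 0" --pt "0 0 0" --pt "0 0 0" --pt "0 0 0" --pt "0 0 0" --pt "0 0 0" --turn '[0, 0, 0, 0, 0, 0, 0, 0, 0, 0]' --claw 1 --newtons 40

```text
time_s: 32.47
tool_pos: [0.5164, -0.0045, 0.1487]
orientation: [3.141, -0.0, 1.173]
wrist_force: [-0.7, 1.1, 4.2]
finger_gap: 0.0231
```

```bash
cat >> plan.py <<'E'
CX=np.array([580.4,-31.7])
def wind(th,step,n,rad=70,yaw=None,rnd=0.1,c=CX):
    p=cur(); x=cur(); print('angle now',np.degrees(np.arctan2(*(p[:2]-c)[::-1])),'rad',np.linalg.norm(p[:2]-c))
    a0=th
    D=[]
    for i in range(1,n+1):
        a=np.radians(a0-step*i); q=np.array([*(c+rad*np.array([np.cos(a),np.sin(a)])),p[2],p[3]])
        pa=np.radians(a0-step*(i-1)); q0=np.array([*(c+rad*np.array([np.cos(pa),np.sin(pa)])),p[2],p[3]])
        D.append((np.round(inv(q0,q)/rnd)*rnd+0.0).round(2).tolist())
    print(D)
E
python3 - <<'E'
from plan import *
st();wind(157.2,12,30)
E
```

```text
t 32.47 pose [516.4  -4.5 148.7  67.2] rp [ 1.7995e+02 -1.0000e-02] F [-0.7  1.1  4.2] M [ 0.04 -0.01 -0.03] gap 23.1 q [-0.18  0.18  1.78  0.    1.19  0.22]
angle now 156.9327106646423 rad 69.51892219871219
[[14.6, 1.5, 0.0], [13.9, 4.5, 0.0], [12.7, 7.3, 0.0], [10.9, 9.8, 0.0], [8.6, 11.8, 0.0], [5.9, 13.4, 0.0], [3.0, 14.3, 0.0], [0.0, 14.6, 0.0], [-3.1, 14.3, 0.0], [-6.0, 13.4, 0.0], [-8.6, 11.8, 0.0], [-10.9, 9.8, 0.0], [-12.7, 7.3, 0.0], [-13.9, 4.5, 0.0], [-14.6, 1.5, 0.0], [-14.6, -1.5, 0.0], [-13.9, -4.5, 0.0], [-12.7, -7.3, 0.0], [-10.9, -9.8, 0.0], [-8.6, -11.8, 0.0], [-5.9, -13.4, 0.0], [-3.0, -14.3, 0.0], [0.0, -14.6, 0.0], [3.1, -14.3, 0.0], [6.0, -13.4, 0.0], [8.6, -11.8, 0.0], [10.9, -9.8, 0.0], [12.7, -7.3, 0.0], [13.9, -4.5, 0.0], [14.6, -1.5, 0.0]]
```

drive_tool --pt "14.6 1.5 0" --pt "13.9 4.5 0" --pt "12.7 7.3 0" --pt "10.9 9.8 0" --pt "8.6 11.8 0" --pt "6 13.4 0" --pt "3 14.3 0" --pt "0 14.6 0" --pt "-3 14.3 0" --pt "-6 13.4 0" --turn '[0, 0, 0, 0, 0, 0, 0, 0, 0, 0]'

```text
time_s: 33.3
tool_pos: [0.6374, 0.0133, 0.1487]
orientation: [-3.141, -0.003, 1.175]
wrist_force: [-1.8, 3.7, 6.6]
finger_gap: 0.023
```

```bash
python3 - <<'E'
from plan import *
st();wind(37.2,12,1)
E
```

```text
t 33.3 pose [637.4  13.3 148.7  67.3] rp [-179.94   -0.18] F [-1.8  3.7  6.6] M [0.47 0.48 0.06] gap 23.0 q [-0.12  0.42  1.46  0.    1.26  0.28]
angle now 38.2841483279447 rad 72.65461610729187
[[-8.6, 11.8, 0.0]]
```

drive_tool --pt "-8.6 11.8 0" --pt "-10.9 9.8 0" --pt "-12.7 7.3 0" --pt "-13.9 4.5 0" --pt "-14.6 1.5 0" --pt "-14.6 -1.5 0" --pt "-13.9 -4.5 0" --pt "-12.7 -7.3 0" --pt "-10.9 -9.8 0" --pt "-8.6 -11.8 0" --turn '[0, 0, 0, 0, 0, 0, 0, 0, 0, 0]'

```text
time_s: 34.13
tool_pos: [0.5884, -0.101, 0.1484]
orientation: [-3.141, -0.003, 1.172]
wrist_force: [4.0, 7.2, 5.5]
finger_gap: 0.023
```

drive_tool --pt "-6 -13.4 0" --pt "-3 -14.3 0" --pt "0 -14.6 0" --pt "3 -14.3 0" --pt "6 -13.4 0" --pt "8.6 -11.8 0" --pt "10.9 -9.8 0" --pt "12.7 -7.3 0" --pt "13.9 -4.5 0" --pt "14.6 -1.5 0" --turn '[0, 0, 0, 0, 0, 0, 0, 0, 0, 0]'

```text
time_s: 34.97
tool_pos: [0.5166, -0.0066, 0.1487]
orientation: [3.136, 0.003, 1.173]
wrist_force: [6.0, -4.9, 1.6]
finger_gap: 0.0232
```

```bash
python3 - <<'E'
from plan import *
st();wind(157.2,12,1)
im,d,c,o=cap('top','top3'); P=press(cloud(im,d,c))
m=(P[...,2]>42)&(P[...,2]<62)&(abs(P[...,1])<40)&(P[...,0]<-20)&(P[...,0]>-160); print('tongue front x',np.percentile(P[m][:,0],[0,1,3]))
E
```

```text
t 34.97 pose [516.6  -6.6 148.7  67.2] rp [179.69   0.18] F [ 6.  -4.9  1.6] M [-1.03 -1.03 -0.02] gap 23.2 q [-0.18  0.18  1.78 -0.    1.18  0.22]
angle now 158.5043801129236 rad 68.6106498933291
[[14.6, 1.5, 0.0]]
tongue front x [-90.0575184  -89.26650634 -88.14611681]
```

View pics/top3.png

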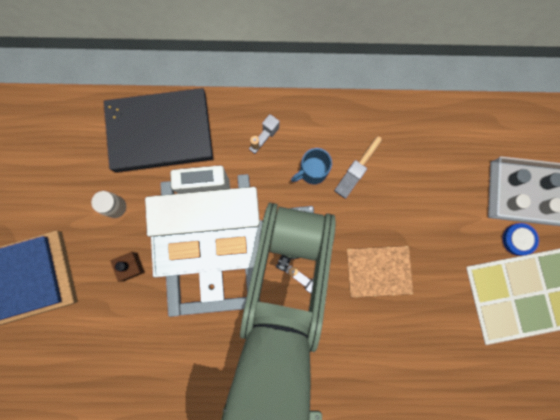

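drive_tool --pt "14.6 1.5 0" --pt "13.9 4.5 0" --pt "12.7 7.3 0" --pt "10.9 9.8 0" --pt "8.6 11.8 0" --pt "6 13.4 0" --pt "3 14.3 0" --pt "0 14.6 0" --pt "-3 14.3 0" --pt "-6 13.4 0" --turn '[0, 0, 0, 0, 0, 0, 0, 0, 0, 0]'

```text
time_s: 35.85
tool_pos: [0.6371, 0.0131, 0.1491]
orientation: [3.141, -0.005, 1.174]
wrist_force: [4.1, 6.6, 4.1]
finger_gap: 0.0233
```

drive_tool --pt "-8.6 11.8 0" --pt "-10.9 9.8 0" --pt "-12.7 7.3 0" --pt "-13.9 4.5 0" --pt "-14.6 1.5 0" --pt "-14.6 -1.5 0" --pt "-13.9 -4.5 0" --pt "-12.7 -7.3 0" --pt "-10.9 -9.8 0" --pt "-8.6 -11.8 0" --turn '[0, 0, 0, 0, 0, 0, 0, 0, 0, 0]'

```text
time_s: 36.68
tool_pos: [0.5881, -0.101, 0.1484]
orientation: [-3.141, -0.002, 1.172]
wrist_force: [2.6, 7.2, 5.5]
finger_gap: 0.0229
```

drive_tool --pt "-6 -13.4 0" --pt "-3 -14.3 0" --pt "0 -14.6 0" --pt "3 -14.3 0" --pt "6 -13.4 0" --pt "8.6 -11.8 0" --pt "10.9 -9.8 0" --pt "12.7 -7.3 0" --pt "13.9 -4.5 0" --pt "14.6 -1.5 0" --turn '[0, 0, 0, 0, 0, 0, 0, 0, 0, 0]'

```text
time_s: 37.52
tool_pos: [0.5166, -0.0065, 0.1487]
orientation: [3.136, 0.003, 1.173]
wrist_force: [6.7, -7.0, 1.6]
finger_gap: 0.023
```

```bash
python3 - <<'E'
from plan import *
st();wind(157.2,12,1)
im,d,c,o=cap('top','top4'); P=press(cloud(im,d,c))
m=(P[...,2]>42)&(P[...,2]<62)&(abs(P[...,1])<40)&(P[...,0]<20)&(P[...,0]>-160); print('tongue front x',np.percentile(P[m][:,0],[0,1,3]))
E
```

```text
t 37.52 pose [516.6  -6.5 148.7  67.2] rp [179.67   0.18] F [ 6.7 -7.   1.6] M [-1.05 -1.26  0.02] gap 23.0 q [-0.18  0.18  1.78 -0.    1.18  0.22]
angle now 158.4475684057004 rad 68.60852907918483
[[14.6, 1.5, 0.0]]
tongue front x [-44.98255859 -44.34033877 -43.11148613]
```

drive_tool --pt "14.6 1.5 0" --pt "13.9 4.5 0" --pt "12.7 7.3 0" --pt "10.9 9.8 0" --pt "8.6 11.8 0" --pt "6 13.4 0" --pt "3 14.3 0" --pt "0 14.6 0" --pt "-3 14.3 0" --pt "-6 13.4 0" --turn '[0, 0, 0, 0, 0, 0, 0, 0, 0, 0]'

```text
time_s: 38.4
tool_pos: [0.6368, 0.0135, 0.1491]
orientation: [-3.142, -0.005, 1.175]
wrist_force: [4.3, 7.4, 4.6]
finger_gap: 0.0234
```

drive_tool --pt "-8.6 11.8 0" --pt "-10.9 9.8 0" --pt "-12.7 7.3 0" --pt "-13.9 4.5 0" --pt "-14.6 1.5 0" --pt "-14.6 -1.5 0" --pt "-13.9 -4.5 0" --pt "-12.7 -7.3 0" --pt "-10.9 -9.8 0" --pt "-8.6 -11.8 0" --turn '[0, 0, 0, 0, 0, 0, 0, 0, 0, 0]'

```text
time_s: 39.23
tool_pos: [0.5879, -0.101, 0.1484]
orientation: [-3.141, -0.002, 1.172]
wrist_force: [3.5, 6.7, 6.5]
finger_gap: 0.023
```

drive_tool --pt "-6 -13.4 0" --pt "-3 -14.3 0" --pt "0 -14.6 0" --pt "3 -14.3 0" --pt "6 -13.4 0" --pt "0 0 0" --pt "0 0 0" --pt "0 0 0" --pt "0 0 0" --pt "0 0 0" --turn '[0, 0, 0, 0, 0, 0, 0, 0, 0, 0]'

```text
time_s: 40.07
tool_pos: [0.5253, -0.0722, 0.1483]
orientation: [3.139, -0.005, 1.173]
wrist_force: [7.0, 7.0, 1.3]
finger_gap: 0.023
```

```bash
python3 - <<'E'
from plan import *
st();wind(217.2,5,12)
im,d,c,o=cap('top','top5'); P=press(cloud(im,d,c))
m=(P[...,2]>42)&(P[...,2]<62)&(abs(P[...,1])<40)&(P[...,0]<30)&(P[...,0]>-160); print('tongue front x',np.percentile(P[m][:,0],[0,1,3]))
E
```

```text
t 40.07 pose [525.3 -72.2 148.3  67.2] rp [179.87  -0.29] F [7.  7.  1.3] M [ 1.19 -1.53 -0.04] gap 23.0 q [-0.3   0.2   1.74  0.01  1.19  0.09]
angle now -143.68412933817973 rad 68.34236464637318
[[3.3, -5.2, 0.0], [3.7, -4.8, 0.0], [4.1, -4.5, 0.0], [4.5, -4.1, 0.0], [4.8, -3.7, 0.0], [5.2, -3.3, 0.0], [5.4, -2.8, 0.0], [5.6, -2.3, 0.0], [5.8, -1.8, 0.0], [6.0, -1.3, 0.0], [6.1, -0.8, 0.0], [6.1, -0.3, 0.0]]
tongue front x [-6.7784925  -6.59572356 -5.83103119]
```

drive_tool --pt "1.7 -2.6 0" --pt "1.9 -2.6 0" --pt "2 -2.5 0" --pt "2.1 -2.3 0" --pt "2.2 -2.2 0" --pt "2.3 -2.1 0" --pt "2.4 -2 0" --pt "2.5 -1.8 0" --pt "0 0 0" --pt "0 0 0" --turn '[0, 0, 0, 0, 0, 0, 0, 0, 0, 0]'

```text
time_s: 40.95
tool_pos: [0.5154, -0.0516, 0.1485]
orientation: [3.137, -0.001, 1.173]
wrist_force: [7.1, 1.8, 2.0]
finger_gap: 0.0233
```

```bash
python3 - <<'E'
from plan import *
st();wind(195,2.5,6)
im,d,c,o=cap('top','top6'); P=press(cloud(im,d,c))
m=(P[...,2]>42)&(P[...,2]<62)&(abs(P[...,1])<40)&(P[...,0]<30)&(P[...,0]>-160); print('tongue front x',np.percentile(P[m][:,0],[0,1,3]))
E
```

```text
t 40.95 pose [515.4 -51.6 148.5  67.2] rp [ 1.7976e+02 -6.0000e-02] F [7.1 1.8 2. ] M [ 0.26 -1.36 -0.02] gap 23.3 q [-0.27  0.18  1.77  0.    1.18  0.13]
angle now -162.96487779818912 rad 67.97618449094513
[[2.5, -1.8, 0.0], [2.5, -1.7, 0.0], [2.6, -1.6, 0.0], [2.7, -1.5, 0.0], [2.7, -1.4, 0.0], [2.8, -1.2, 0.0]]
tongue front x [-4.62681488 -4.3877613  -3.79673642]
```

drive_tool --pt "2 -2 0" --pt "2.2 -2 0" --pt "2.4 -2 0" --pt "2.4 -1.8 0" --pt "0 0 0" --pt "0 0 0" --pt "0 0 0" --pt "0 0 0" --pt "0 0 0" --pt "0 0 0" --turn '[0, 0, 0, 0, 0, 0, 0, 0, 0, 0]'

```text
time_s: 41.83
tool_pos: [0.5128, -0.0407, 0.1486]
orientation: [3.135, -0.002, 1.173]
wrist_force: [10.8, 1.2, -1.6]
finger_gap: 0.0231
```

```bash
python3 - <<'E'
from plan import *
st();wind(188,2.5,6)
im,d,c,o=cap('top','top7'); P=press(cloud(im,d,c))
m=(P[...,2]>42)&(P[...,2]<62)&(abs(P[...,1])<40)&(P[...,0]<30)&(P[...,0]>-160); print('tongue front x',np.percentile(P[m][:,0],[0,1,3]))
E
```

```text
t 41.83 pose [512.8 -40.7 148.6  67.2] rp [ 1.796e+02 -1.000e-01] F [10.8  1.2 -1.6] M [ 0.16 -1.84  0.01] gap 23.1 q [-0.25  0.17  1.78  0.    1.18  0.15]
angle now -172.39206406378673 rad 68.15768964059048
[[2.7, -1.5, 0.0], [2.7, -1.4, 0.0], [2.8, -1.3, 0.0], [2.8, -1.1, 0.0], [2.9, -1.0, 0.0], [2.9, -0.9, 0.0]]
tongue front x [-3.45450016 -3.29681963 -2.62021574]
```

drive_tool --pt "2.4 -0.7 0" --pt "2.4 -0.7 0" --pt "2.4 -0.7 0" --pt "0 0 0" --pt "0 0 0" --pt "0 0 0" --pt "0 0 0" --pt "0 0 0" --pt "0 0 0" --pt "0 0 0" --turn '[0, 0, 0, 0, 0, 0, 0, 0, 0, 0]'

```text
time_s: 42.72
tool_pos: [0.5124, -0.0338, 0.1486]
orientation: [3.137, 0.001, 1.173]
wrist_force: [6.9, -1.3, 2.2]
finger_gap: 0.0232
```

```bash
python3 - <<'E'
from plan import *
st();wind(188,2.5,1)
im,d,c,o=cap('top','top8'); P=press(cloud(im,d,c))
m=(P[...,2]>42)&(P[...,2]<62)&(abs(P[...,1])<40)&(P[...,0]<30)&(P[...,0]>-160); print('tongue front x',np.percentile(P[m][:,0],[0,1,3]))
E
```

```text
t 42.72 pose [512.4 -33.8 148.6  67.2] rp [1.7975e+02 3.0000e-02] F [ 6.9 -1.3  2.2] M [-0.18 -1.26  0.03] gap 23.2 q [-0.23  0.17  1.78 -0.    1.18  0.16]
angle now -178.22847856680806 rad 68.05351861451582
[[2.7, -1.5, 0.0]]
tongue front x [-2.78149667 -2.52760881 -1.97036767]
```

drive_tool --pt "2.4 -0.7 0" --pt "2.4 -0.6 0" --pt "2.4 -0.5 0" --pt "0 0 0" --pt "0 0 0" --pt "0 0 0" --pt "0 0 0" --pt "0 0 0" --pt "0 0 0" --pt "0 0 0" --turn '[0, 0, 0, 0, 0, 0, 0, 0, 0, 0]'

```text
time_s: 43.6
tool_pos: [0.5126, -0.0259, 0.1486]
orientation: [3.141, 0.001, 1.173]
wrist_force: [1.6, -3.2, 4.9]
finger_gap: 0.0229
```

```bash
cat > chk.py <<'E'
from plan import *
import sys
st();wind(188,2.5,1)
im,d,c,o=cap('top',sys.argv[1]); P=press(cloud(im,d,c))
m=(P[...,2]>42)&(P[...,2]<62)&(abs(P[...,1])<40)&(P[...,0]<30)&(P[...,0]>-160); print('tongue front x',np.percentile(P[m][:,0],[0,1,3]))
E
python3 chk.py top9
```

```text
t 43.6 pose [512.6 -25.9 148.6  67.2] rp [1.7995e+02 8.0000e-02] F [ 1.6 -3.2  4.9] M [-0.5  -0.72 -0.  ] gap 22.9 q [-0.22  0.17  1.78 -0.    1.19  0.18]
angle now 175.1148273131526 rad 68.0345644312424
[[2.7, -1.5, 0.0]]
tongue front x [-1.97134574 -1.80175434 -1.27508148]
```

drive_tool --pt "2.4 -0.4 0" --pt "2.4 -0.3 0" --pt "2.4 -0.2 0" --pt "0 0 0" --pt "0 0 0" --pt "0 0 0" --pt "0 0 0" --pt "0 0 0" --pt "0 0 0" --pt "0 0 0" --turn '[0, 0, 0, 0, 0, 0, 0, 0, 0, 0]'

```text
time_s: 44.48
tool_pos: [0.5135, -0.0194, 0.1485]
orientation: [-3.14, 0.003, 1.174]
wrist_force: [-1.5, -4.6, 8.0]
finger_gap: 0.023
```

```bash
python3 chk.py top10
```

```text
t 44.48 pose [513.5 -19.4 148.5  67.2] rp [-179.93    0.2 ] F [-1.5 -4.6  8. ] M [-0.79 -0.23  0.02] gap 23.0 q [-0.2   0.17  1.78 -0.    1.19  0.19]
angle now 169.58947049234467 rad 68.05141675642943
[[2.7, -1.5, 0.0]]
tongue front x [-1.39056812 -1.2322146  -0.59008005]
```

drive_tool --pt "2.4 0 0" --pt "2.4 0.1 0" --pt "2.4 0.2 0" --pt "0 0 0" --pt "0 0 0" --pt "0 0 0" --pt "0 0 0" --pt "0 0 0" --pt "0 0 0" --pt "0 0 0" --turn '[0, 0, 0, 0, 0, 0, 0, 0, 0, 0]'

```text
time_s: 45.37
tool_pos: [0.5145, -0.0154, 0.1486]
orientation: [-3.137, 0.01, 1.174]
wrist_force: [-7.4, -10.6, 11.9]
finger_gap: 0.0232
```

```bash
python3 chk.py top11; python3 - <<'E'
from plan import *
P=press(np.load('pics/W0.npy'))
m=(P[...,2]>42)&(P[...,2]<62)&(abs(P[...,1])<40)&(P[...,0]<-60)&(P[...,0]>-160); print('tongue front x0',np.percentile(P[m][:,0],[0,1,3]))
E
```

```text
t 45.37 pose [514.5 -15.4 148.6  67.3] rp [-179.76    0.58] F [ -7.4 -10.6  11.9] M [-1.97  0.84  0.  ] gap 23.2 q [-0.19  0.18  1.77 -0.01  1.19  0.21]
angle now 166.075430647908 rad 67.92612502652747
[[2.7, -1.5, 0.0]]
tongue front x [-1.2772005  -1.15383916 -0.60745969]
tongue front x0 [-132.9480792  -132.07146799 -130.66745659]
```

drive_tool --pt "-1.5 0 0" --pt "-1.5 0 0" --pt "0 0 0" --pt "0 0 0" --pt "0 0 0" --pt "0 0 0" --pt "0 0 0" --pt "0 0 0" --pt "0 0 0" --pt "0 0 0" --turn '[0, 0, 0, 0, 0, 0, 0, 0, 0, 0]'

```text
time_s: 46.25
tool_pos: [0.5142, -0.0164, 0.1485]
orientation: [-3.138, 0.006, 1.174]
wrist_force: [-4.0, -6.1, 10.9]
finger_gap: 0.0229
```

drive_tool --pt "0 0 0" --pt "0 0 0" --pt "0 0 0" --pt "0 0 0" --pt "0 0 0" --pt "0 0 -10" --pt "0 0 -20" --pt "0 0 -25" --pt "0 0 -25" --pt "0 0 0" --turn '[0, 0, 0, 0, 0, 0, 0, 0, 0, 0]' --claw -0.3

```text
time_s: 47.08
tool_pos: [0.5205, -0.0148, 0.2349]
orientation: [3.131, -0.002, 1.174]
wrist_force: [2.0, 0.6, 0.9]
finger_gap: 0.0552
```

```bash
python3 chk.py top12; python3 - <<'E'
from plan import *
rows([(580.5,-31.7,240,75)],step=30)
E
```

```text
t 47.08 pose [520.5 -14.8 234.9  67.2] rp [ 1.7937e+02 -1.3000e-01] F [2.  0.6 0.9] M [-0.03 -0.01 -0.05] gap 55.2 q [-0.19  0.09  1.69  0.    1.36  0.2 ]
angle now 164.26869393342722 rad 62.22885193502688
[[2.7, -1.5, 0.0]]
tongue front x [-1.47958015 -1.30414765 -0.79722757]
{"dp": [[2.5, 21.0, -2.5], [2.0, 21.0, -2.5], [0.5, 21.0, -2.5], [0, 0, 0], [0, 0, 0], [0, 0, 0], [0, 0, 0], [0, 0, 0], [0, 0, 0], [0, 0, 0]], "turn": [-2.5, -2.5, -3.0, 0, 0, 0, 0, 0, 0, 0]} pad 7
end [580.2 -31.8 240.   75.2]
```

drive_tool --pt "3 21 -2" --pt "3 21 -2" --pt "1 21 -2" --pt "0 0 0" --pt "0 0 0" --pt "0 0 0" --pt "0 0 0" --pt "0 0 0" --pt "0 0 0" --pt "0 0 0" --turn '[-3, -3, -3, 0, 0, 0, 0, 0, 0, 0]'

```text
time_s: 47.97
tool_pos: [0.5782, -0.0289, 0.2344]
orientation: [-3.142, -0.0, 1.33]
wrist_force: [0.4, 0.6, 0.9]
finger_gap: 0.0554
```

```bash
python3 - <<'E'
from plan import *
st();im,d,c,W=wcap('w12')
print('handle');comps(W,.178,.192,(.45,.65,-.1,.1));print('hub');comps(W,.16,.174,(.5,.65,-.1,.05))
E
```

```text
t 47.97 pose [578.2 -28.9 234.4  76.2] rp [-180.   -0.] F [0.4 0.6 0.9] M [0.03 0.01 0.02] gap 55.4 q [-0.2   0.22  1.54  0.    1.39  0.04]
handle
px [178. 243.] 1098 c w h ang [512.9, -20.0, 23.4, 23.0, 20.1] mean [514.1 -19.  184.1]
hub
px [287. 225.] 2478 c w h ang [581.6, -31.2, 34.1, 34.0, 80.8] mean [581.9 -29.8 167.5]
px [191. 225.] 302 c w h ang [517.6, -16.9, 23.9, 12.2, -56.2] mean [519.6 -14.6 167.3]
```

View pics/w12.png

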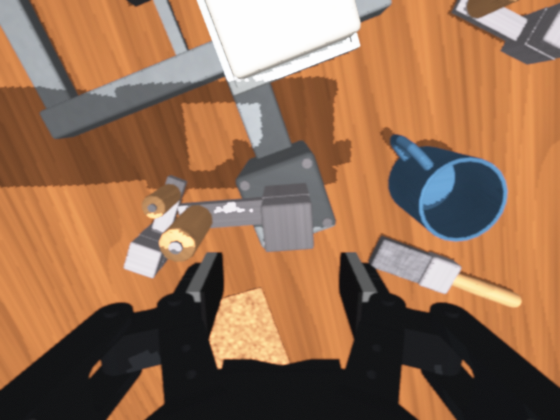

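```bash
python3 - <<'E'
from plan import *
rows([(581,-31.5,190,80.8,3),(581,-31.5,143,80.8,5)],step=30)
E
```

```text
{"dp": [[-0.5, 1.0, 15.0], [-1.0, 1.0, 14.5], [-0.5, 1.5, 15.0], [0.0, 0.0, 9.5], [0.0, 0.0, 9.5], [0.0, 0.0, 9.0], [0.0, 0.0, 9.5], [0.0, 0.0, 9.5], [0, 0, 0], [0, 0, 0]], "turn": [-1.5, -1.5, -1.5, 0.0, 0.0, 0.0, 0.0, 0.0, 0, 0]} pad 2
end [581.2 -31.6 142.9  80.7]
```

drive_tool --pt "-0.5 1 15" --pt "-1 1 15" --pt "-0.5 1 15" --pt "0 0 0" --pt "0 0 0" --pt "0 0 0" --pt "0 0 0" --pt "0 0 0" --pt "0 0 0" --pt "0 0 0" --turn '[-1.5, -1.5, -1.5, 0, 0, 0, 0, 0, 0, 0]'

```text
time_s: 48.85
tool_pos: [0.5814, -0.0317, 0.19]
orientation: [3.14, 0.0, 1.409]
wrist_force: [0.3, 0.1, -0.4]
finger_gap: 0.0552
```

```bash
python3 - <<'E'
from plan import *
st();rows([(581,-31.5,143,80.8,6)],step=30)
E
```

```text
t 48.85 pose [581.4 -31.7 190.   80.7] rp [179.93   0.  ] F [ 0.3  0.1 -0.4] M [ 0.   -0.03  0.02] gap 55.2 q [-0.2   0.26  1.58 -0.    1.3  -0.04]
{"dp": [[0.0, 0.0, 8.0], [0.0, 0.0, 7.5], [0.0, 0.0, 8.0], [0.0, -0.5, 8.0], [0.0, 0.0, 7.5], [0.0, 0.0, 8.0], [0, 0, 0], [0, 0, 0], [0, 0, 0], [0, 0, 0]], "turn": [0.0, 0.0, 0.0, 0.0, 0.0, 0.0, 0, 0, 0, 0]} pad 4
end [580.9 -31.6 143.   80.7]
```

drive_tool --pt "0 0 8" --pt "0 0 8" --pt "0 0 8" --pt "0 -0.5 8" --pt "0 0 8" --pt "0 0 7" --pt "0 0 0" --pt "0 0 0" --pt "0 0 0" --pt "0 0 0" --turn '[0, 0, 0, 0, 0, 0, 0, 0, 0, 0]'

```text
time_s: 49.68
tool_pos: [0.5806, -0.0315, 0.1425]
orientation: [3.142, -0.0, 1.409]
wrist_force: [0.5, 0.5, -0.0]
finger_gap: 0.0556
```

drive_tool --pt "0 0 0" --pt "0 0 0" --pt "0 0 0" --pt "0 0 0" --pt "0 0 0" --pt "0 0 0" --pt "0 0 0" --pt "0 0 0" --pt "0 0 0" --pt "0 0 0" --turn '[0, 0, 0, 0, 0, 0, 0, 0, 0, 0]' --claw 1 --newtons 80

```text
time_s: 50.52
tool_pos: [0.5817, -0.0318, 0.1431]
orientation: [3.139, 0.0, 1.409]
wrist_force: [4.7, -0.6, 2.6]
finger_gap: 0.0327
```

```bash
python3 - <<'E'
from plan import *
st()
E
```

```text
t 50.52 pose [581.7 -31.8 143.1  80.7] rp [179.84   0.  ] F [ 4.7 -0.6  2.6] M [-0.05 -0.93  0.07] gap 32.7 q [-0.2   0.32  1.62  0.    1.21 -0.04]
```

drive_tool --pt "0 0.5 0" --pt "0 0.5 0" --pt "0 0 0" --pt "0 0 0" --pt "0 0 0" --pt "0 0 -3" --pt "0 0 -5" --pt "0 0 -5" --pt "0 0 -5" --pt "0 0 0" --turn '[-2, -2, -2, 0, 0, 0, 0, 0, 0, 0]'

```text
time_s: 51.35
tool_pos: [0.581, -0.0315, 0.1594]
orientation: [-3.14, -0.0, 1.513]
wrist_force: [4.1, -0.1, -2.8]
finger_gap: 0.0329
```

```bash
python3 - <<'E'
from plan import *
st()
E
```

```text
t 51.35 pose [581.  -31.5 159.4  86.7] rp [-1.7991e+02 -3.0000e-02] F [ 4.1 -0.1 -2.8] M [ 0.04 -0.86  0.05] gap 32.9 q [-0.2   0.3   1.6   0.    1.24 -0.15]
```

```bash
python3 - <<'E'
from plan import *
rows([(581,-31.5,210,86.7,3),(490.5,-254,210,90,8),(490.5,-254,90,90,5)],step=30)
E
```

```text
{"dp": [[0.0, 0.0, -17.0], [0.0, 0.0, -16.5], [0.0, 0.0, -17.0], [-28.5, -9.5, 0.0], [-28.0, -10.0, 0.0], [-28.5, -10.5, 0.0], [-28.0, -10.0, 0.0], [-28.5, -10.5, 0.0], [-28.0, -10.5, 0.0], [-28.0, -11.0, 0.0]], "turn": [0.0, 0.0, 0.0, -0.5, -0.5, 0.0, -0.5, -0.5, -0.5, -0.5]} pad 0
{"dp": [[-28.0, -11.0, 0.0], [0.0, 0.0, 24.0], [0.0, 0.0, 24.0], [0.0, 0.0, 24.0], [0.0, 0.0, 24.0], [0.0, 0.0, 24.0], [0, 0, 0], [0, 0, 0], [0, 0, 0], [0, 0, 0]], "turn": [-0.5, 0.0, 0.0, 0.0, 0.0, 0.0, 0, 0, 0, 0]} pad 4
end [ 490.7 -254.2   89.9   90.2]
```

drive_tool --pt "0 0 -17" --pt "0 0 -17" --pt "0 0 -17" --pt "0 0 -5" --pt "-28 -10 0" --pt "-28 -10 0" --pt "-28 -10 0" --pt "-28 -10 0" --pt "-28 -10 0" --pt "-28 -10 0" --turn '[0, 0, 0, 0, -0.5, -0.5, -0.5, -0.5, -0.5, -0.5]'

```text
time_s: 52.18
tool_pos: [0.5127, -0.1974, 0.2138]
orientation: [-3.136, -0.003, 1.567]
wrist_force: [0.4, -0.3, -3.4]
finger_gap: 0.0327
```

drive_tool --pt "-28 -11 0" --pt "-28 -11 0" --pt "0 0 20" --pt "0 0 20" --pt "0 0 20" --pt "0 0 20" --pt "0 0 20" --pt "0 0 10" --pt "0 0 0" --pt "0 0 0" --turn '[0, 0, 0, 0, 0, 0, 0, 0, 0, 0]'

```text
time_s: 53.02
tool_pos: [0.4921, -0.2525, 0.105]
orientation: [-3.138, -0.002, 1.566]
wrist_force: [-0.1, -0.6, -3.1]
finger_gap: 0.0329
```

```bash
python3 - <<'E'
from plan import *
st();im,d,c,W=wcap('w13')
rows([(490.5,-254,36.5,90,7)],step=30)
E
```

```text
t 53.02 pose [ 492.1 -252.5  105.    89.7] rp [-1.7981e+02 -1.3000e-01] F [-0.1 -0.6 -3.1] M [ 0.04 -0.05 -0.04] gap 32.9 q [-0.63  0.31  1.71 -0.    1.12 -0.63]
{"dp": [[0.0, -0.5, 10.0], [0.0, -0.5, 10.0], [-0.5, 0.0, 10.0], [0.0, -0.5, 10.0], [0.0, -0.5, 10.0], [0.0, -0.5, 10.0], [0.0, -0.5, 10.0], [0, 0, 0], [0, 0, 0], [0, 0, 0]], "turn": [0.0, 0.0, 0.0, 0.0, 0.0, 0.0, -0.5, 0, 0, 0]} pad 3
end [ 490.3 -253.8   36.4   90.2]
```

View pics/w13.png

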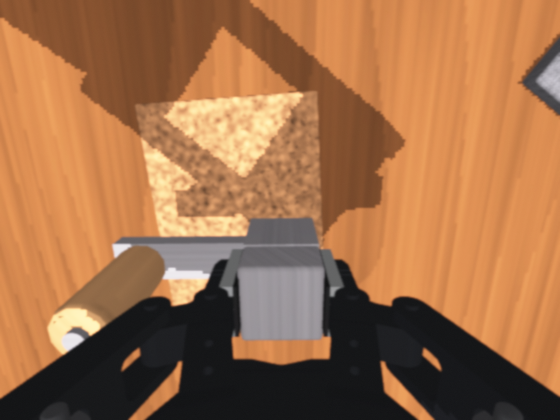

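drive_tool --pt "0 0 10" --pt "0 0 10" --pt "0 0 10" --pt "0 0 10" --pt "0 0 10" --pt "0 0 8" --pt "0 0 4" --pt "0 0 2" --pt "0 0 0" --pt "0 0 0" --turn '[0, 0, 0, 0, 0, 0, 0, 0, 0, 0]'

```text
time_s: 53.9
tool_pos: [0.4937, -0.2536, 0.0425]
orientation: [3.141, 0.0, 1.566]
wrist_force: [-0.2, -0.4, -3.6]
finger_gap: 0.0331
```

```bash
python3 - <<'E'
from plan import *
st()
E
```

```text
t 53.9 pose [ 493.7 -253.6   42.5   89.7] rp [1.7997e+02 2.0000e-02] F [-0.2 -0.4 -3.6] M [-0.02 -0.11  0.02] gap 33.1 q [-0.63  0.41  1.74 -0.    1.   -0.63]
```

drive_tool --pt "0 -1.5 1" --pt "0 -1.5 1" --pt "0 0 1" --pt "0 0 1" --pt "0 0 1" --pt "0 0 0.8" --pt "0 0 0" --pt "0 0 0" --pt "0 0 0" --pt "0 0 0" --turn '[0, 0, 0, 0, 0, 0, 0, 0, 0, 0]'

```text
time_s: 54.73
tool_pos: [0.4905, -0.2534, 0.0365]
orientation: [3.142, 0.0, 1.566]
wrist_force: [0.1, -0.0, -3.1]
finger_gap: 0.0328
```

```bash
python3 - <<'E'
from plan import *
st()
E
```

```text
t 54.73 pose [ 490.5 -253.4   36.5   89.7] rp [1.7999e+02 1.0000e-02] F [ 0.1 -0.  -3.1] M [ 0.02 -0.05 -0.01] gap 32.8 q [-0.63  0.41  1.75 -0.    0.98 -0.63]
```

drive_tool --pt "0 0 0.5" --pt "0 0 0" --pt "0 0 0" --pt "0 0 0" --pt "0 0 0" --pt "0 0 0" --pt "0 0 0" --pt "0 0 0" --pt "0 0 0" --pt "0 0 0" --turn '[0, 0, 0, 0, 0, 0, 0, 0, 0, 0]'

```text
time_s: 55.57
tool_pos: [0.4905, -0.2534, 0.0361]
orientation: [3.141, 0.0, 1.566]
wrist_force: [0.0, -0.7, -1.8]
finger_gap: 0.0328
```

drive_tool --pt "0 0 0" --pt "0 0 0" --pt "0 0 0" --pt "0 0 0" --pt "0 0 -3" --pt "0 0 -10" --pt "0 0 -30" --pt "0 0 -30" --pt "0 0 -30" --pt "0 0 -30" --turn '[0, 0, 0, 0, 0, 0, 0, 0, 0, 0]' --claw -0.3

```text
time_s: 56.4
tool_pos: [0.4904, -0.2533, 0.1713]
orientation: [3.141, 0.0, 1.566]
wrist_force: [0.2, -0.5, -0.9]
finger_gap: 0.0553
```

```bash
python3 - <<'E'
from plan import *
st();im,d,c,W=wcap('w14')
for lo,hi in [(.056,.066),(.072,.09)]: comps(W,lo,hi,(.35,.55,-.35,-.2))
print('mat');comps(W,.0015,.0055,(.35,.55,-.4,-.15))
E
```

```text
t 56.4 pose [ 490.4 -253.3  171.3   89.7] rp [1.7997e+02 3.0000e-02] F [ 0.2 -0.5 -0.9] M [-0.01 -0.01  0.01] gap 55.3 q [-0.63  0.22  1.67 -0.    1.25 -0.63]
px [281. 205.] 1717 c w h ang [490.5, -253.0, 34.2, 33.7, 88.6] mean [ 490.5 -252.4   60.6]
px [201. 199.] 124 c w h ang [426.9, -249.1, 21.9, 8.3, -51.2] mean [ 427.2 -247.2   61. ]
px [189. 213.] 750 c w h ang [420.8, -253.7, 22.9, 22.3, 1.5] mean [ 421.7 -253.    77.6]
mat
px [248. 175.] 17113 c w h ang [457.9, -254.1, 170.2, 131.7, -86.1] mean [ 458.7 -242.     2.8]
```

View pics/w14.png

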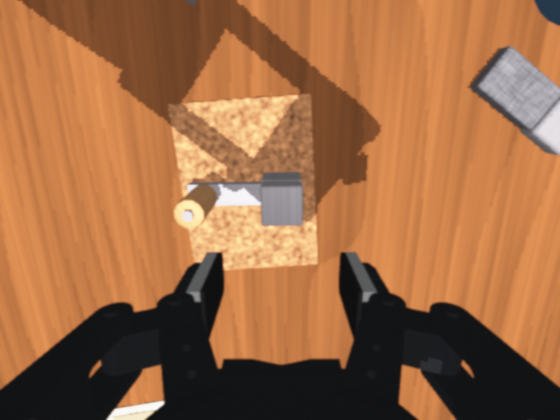

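```bash
python3 - <<'E'
from plan import *
w=world(35,0);print(w)
rows([(492,-200,220,90,3),(*w,200,96.1,11)],step=36)
E
```

```text
[499.4 206.9]
{"dp": [[18.5, -1.0, -14.0], [19.0, -0.5, -13.5], [18.5, -1.0, -14.0], [37.0, 1.0, 2.0], [37.0, 1.0, 1.5], [37.0, 1.5, 2.0], [37.0, 2.0, 2.0], [37.0, 2.0, 1.5], [36.5, 2.5, 2.0], [37.0, 2.5, 2.0]], "turn": [0.0, 0.0, -0.5, -0.5, -0.5, -0.5, -0.5, -0.5, -0.5, -0.5]} pad 0
{"dp": [[37.0, 3.0, 1.5], [36.5, 4.0, 2.0], [37.0, 4.0, 2.0], [36.5, 4.5, 1.5], [0, 0, 0], [0, 0, 0], [0, 0, 0], [0, 0, 0], [0, 0, 0], [0, 0, 0]], "turn": [-1.0, -0.5, -0.5, -0.5, 0, 0, 0, 0, 0, 0]} pad 6
end [499.6 206.7 200.2  96.2]
```

drive_tool --pt "18 -1 -16" --pt "19 -1 -16" --pt "19 -1 -16" --pt "37 1 2" --pt "37 1 2" --pt "37 1.5 2" --pt "37 2 2" --pt "37 2 2" --pt "36.5 2.5 2" --pt "37 2.5 2" --turn '[0, 0, -0.5, -0.5, -0.5, -0.5, -0.5, -0.5, -0.5, -0.5]'

```text
time_s: 57.28
tool_pos: [0.4923, 0.0632, 0.2039]
orientation: [3.14, 0.0, 1.636]
wrist_force: [0.8, 0.1, 0.8]
finger_gap: 0.0553
```

drive_tool --pt "37 3 2" --pt "36.5 4 2" --pt "37 4 2" --pt "36.5 4.5 2" --pt "0 0 0" --pt "0 0 0" --pt "0 0 0" --pt "0 0 0" --pt "0 0 0" --pt "0 0 0" --turn '[-1, -0.5, -0.5, -0.5, 0, 0, 0, 0, 0, 0]'

```text
time_s: 58.12
tool_pos: [0.4957, 0.208, 0.1952]
orientation: [3.141, 0.0, 1.677]
wrist_force: [0.2, -0.4, -0.2]
finger_gap: 0.0554
```

```bash
python3 - <<'E'
from plan import *
st();im,d,c,W=wcap('w15'); np.save('pics/W15.npy',W)
P=press(W); z=P[...,2]
m=(z>42)&(z<56)&(P[...,0]<72)&(abs(P[...,1])<40); print('tongue',rect(P[m][:,:2]/1000),np.median(z[m]))
cv2.imwrite('pics/w15c.png',cv2.resize(im[130:330,170:390,::-1],None,fx=3,fy=3,interpolation=cv2.INTER_CUBIC))
E
```

```text
t 58.12 pose [495.7 208.  195.2  96.1] rp [1.7999e+02 1.0000e-02] F [ 0.2 -0.4 -0.2] M [-0.   -0.02 -0.02] gap 55.4 q [ 0.24  0.17  1.68 -0.    1.29  0.13]
tongue [35.9 -1.2 72.1 56.3 -0.1] 49.74326727571354
```

View pics/w15c.png

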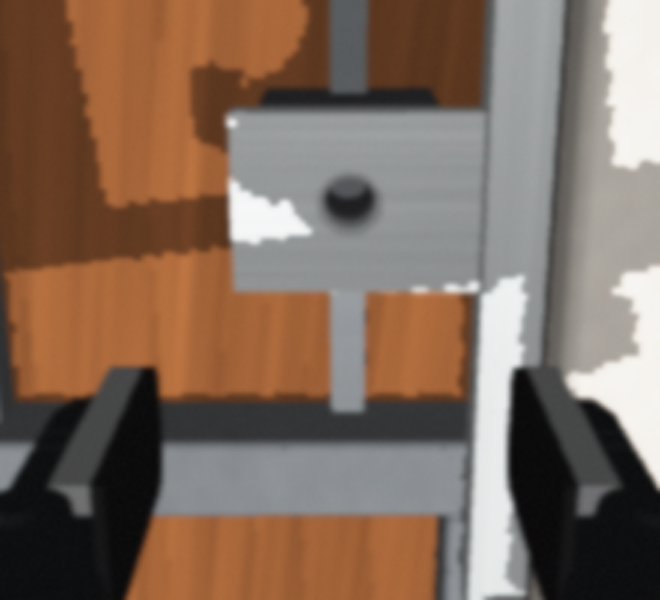

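```bash
python3 - <<'E'
from plan import *
z=np.load('pics/w15.npz'); im=z['im']; c=r.get_calibration('wrist'); o=r.get_obs()
T=np.eye(4); T[:3,:3]=Ro.from_euler('xyz',o['orientation']).as_matrix(); T[:3,3]=o['tool_pos']; M=T@c['hand_eye']
g=cv2.cvtColor(im,cv2.COLOR_RGB2GRAY); sub=g[180:215,265:310]; print(np.round(np.median(sub)))
m=(sub<100).astype(np.uint8); n,l,s,ce=cv2.connectedComponentsWithStats(m)
i=1+np.argmax(s[1:,4]); cnt=cv2.findContours((l==i).astype(np.uint8),0,1)[0][0]; e=cv2.fitEllipse(cnt); print(e)
u,v=e[0][0]+265,e[0][1]+180
def hit(u,v,h):
    ray=M[:3,:3]@np.array([(u-c['cx'])/c['fx'],(v-c['cy'])/c['fy'],1]); return M[:3,3]+ray*(h-M[2,3])/ray[2]
p=hit(u,v,.05); print('eye',p*1000,press(p[None])); 
W=np.load('pics/W15.npy'); print(np.round(W[188:206:2,287,:]*1000,1).tolist())
E
```

```text
148.0
((21.15867042541504, 17.02984619140625), (14.8604097366333, 16.596487045288086), 81.60881805419922)
eye [500.80537105 206.62361009  50.        ] [[36.36418096 -0.44310471 50.        ]]
[[500.8, 214.4, 48.1], [502.7, 203.2, 10.2], [502.9, 201.4, 11.4], [503.2, 199.1, 10.8], [503.3, 197.9, 13.9], [503.1, 197.8, 21.5], [502.9, 198.3, 30.5], [502.9, 197.2, 33.8], [502.6, 198.2, 43.9]]
```

```bash
python3 - <<'E'
from plan import *
rows([(460,421,215,96.1,8)],step=36)
E
```

```text
{"dp": [[27.0, -1.5, -2.5], [27.0, -1.5, -2.5], [27.0, -2.0, -2.5], [26.5, -1.5, -2.5], [27.0, -1.5, -2.5], [27.0, -1.5, -2.5], [27.0, -1.5, -2.5], [27.0, -1.5, -2.5], [0, 0, 0], [0, 0, 0]], "turn": [0.0, 0.0, 0.0, 0.0, 0.0, 0.0, 0.0, 0.0, 0, 0]} pad 2
end [460.2 421.1 215.2  96.1]
```

drive_tool --pt "27 -1.5 -2.5" --pt "27 -1.5 -2.5" --pt "27 -1.5 -2.5" --pt "27 -1.5 -2.5" --pt "27 -1.5 -2.5" --pt "27 -1.5 -2.5" --pt "27 -1.5 -2.5" --pt "24 -1.5 -2.5" --pt "0 0 0" --pt "0 0 0" --turn '[0, 0, 0, 0, 0, 0, 0, 0, 0, 0]'

```text
time_s: 59.0
tool_pos: [0.4603, 0.4201, 0.215]
orientation: [3.141, 0.0, 1.681]
wrist_force: [-0.1, -0.6, -0.3]
finger_gap: 0.0557
```

drive_tool --pt "0 0 0" --pt "0 0 0" --pt "0 0 0" --pt "0 0 0" --pt "0 0 0" --pt "0 0 0" --pt "0 0 0" --pt "0 0 0" --pt "0 0 0" --pt "0 0 0" --turn '[0, 0, 0, 0, 0, 0, 0, 0, 0, 0]'

```text
time_s: 59.83
tool_pos: [0.4603, 0.4197, 0.215]
orientation: [-3.142, 0.0, 1.68]
wrist_force: [-1.0, -0.1, -0.6]
finger_gap: 0.0552
```

```bash
python3 - <<'E'
from plan import *
st();im,d,c,W=wcap('w16'); np.save('pics/W16.npy',W)
print('holder');comps(W,.044,.055,(.38,.55,.35,.5)); print('knob');
for a,b in [(.06,.095),(.08,.095),(.085,.095)]: comps(W,a,b,(.38,.55,.35,.5))
cv2.imwrite('pics/w16c.png',cv2.resize(im[110:310,170:390,::-1],None,fx=3,fy=3,interpolation=cv2.INTER_CUBIC))
E
```

```text
t 59.83 pose [460.3 419.7 215.   96.2] rp [-180.    0.] F [-1.  -0.1 -0.6] M [-0.04 -0.01 -0.04] gap 55.2 q [0.6  0.33 1.44 0.   1.37 0.49]
holder
px [282. 183.] 2996 c w h ang [461.8, 423.1, 60.4, 60.1, -66.3] mean [461.2 426.3  49.8]
px [336. 258.] 21 c w h ang [525.1, 353.0, 4.7, 2.4, 56.8] mean [525.4 353.4  48.5]
px [360. 257.] 13 c w h ang [548.8, 356.7, 2.3, 0.9, 7.1] mean [548.9 356.7  49. ]
knob
px [283. 193.] 823 c w h ang [461.6, 424.0, 25.4, 24.7, 4.4] mean [461.5 425.7  84.8]
px [283. 195.] 705 c w h ang [461.5, 423.9, 25.0, 24.7, 4.4] mean [461.6 424.4  87.2]
px [283. 196.] 661 c w h ang [461.5, 423.9, 24.9, 24.6, 4.4] mean [461.8 423.9  87.5]
```

View pics/w16c.png

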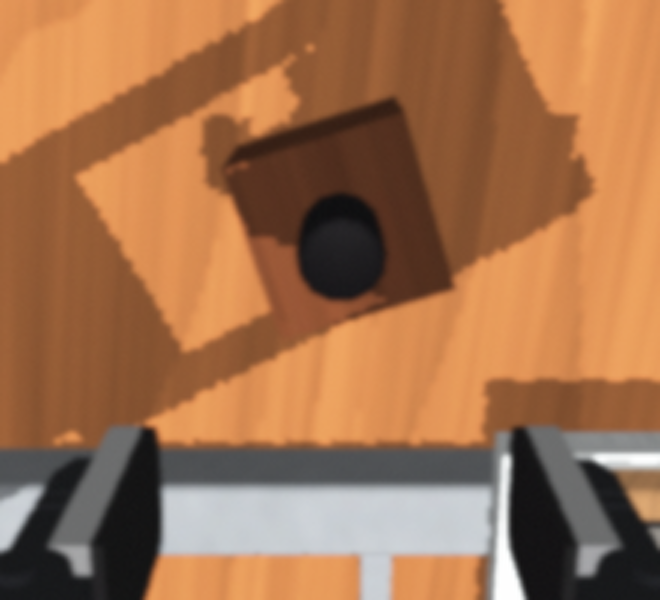

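```bash
python3 - <<'E'
from plan import *
rows([(461.2,423.9,120,96.1,4)],step=36)
E
```

```text
{"dp": [[1.0, 0.5, 23.5], [1.0, 0.0, 24.0], [1.0, 0.5, 23.5], [1.0, 0.5, 24.0], [0, 0, 0], [0, 0, 0], [0, 0, 0], [0, 0, 0], [0, 0, 0], [0, 0, 0]], "turn": [0.0, 0.0, 0.0, 0.0, 0, 0, 0, 0, 0, 0]} pad 6
end [461.4 423.9 120.   96.2]
```

drive_tool --pt "1 0.5 24" --pt "1 0 24" --pt "1 0.5 24" --pt "1 0 24" --pt "0 0 0" --pt "0 0 0" --pt "0 0 0" --pt "0 0 0" --pt "0 0 0" --pt "0 0 0" --turn '[0, 0, 0, 0, 0, 0, 0, 0, 0, 0]'

```text
time_s: 60.72
tool_pos: [0.4619, 0.4244, 0.1209]
orientation: [3.139, -0.002, 1.68]
wrist_force: [-0.6, -0.3, -0.2]
finger_gap: 0.0557
```

```bash
python3 - <<'E'
from plan import *
st();im,d,c,W=wcap('w17')
for a,b in [(.08,.095),(.085,.095)]: comps(W,a,b,(.38,.55,.35,.5))
rows([(461.2,423.9,73,96.1,5)],step=36)
E
```

```text
t 60.72 pose [461.9 424.4 120.9  96.2] rp [ 1.7984e+02 -9.0000e-02] F [-0.6 -0.3 -0.2] M [ 0.03  0.05 -0.03] gap 55.7 q [ 0.61  0.43  1.51 -0.    1.2   0.5 ]
px [280. 244.] 1536 c w h ang [462.0, 423.6, 25.3, 24.9, -39.5] mean [461.7 425.   87.1]
px [280. 246.] 1412 c w h ang [461.8, 423.7, 24.8, 24.7, -39.9] mean [461.8 424.3  87.5]
{"dp": [[0.0, 0.0, 9.5], [0.0, 0.0, 9.5], [0.0, -0.5, 9.5], [0.0, 0.0, 9.5], [-0.5, 0.0, 9.5], [0, 0, 0], [0, 0, 0], [0, 0, 0], [0, 0, 0], [0, 0, 0]], "turn": [0.0, 0.0, 0.0, 0.0, 0.0, 0, 0, 0, 0, 0]} pad 5
end [461.2 423.7  73.   96.2]
```

drive_tool --pt "0 0 9" --pt "0 0 9" --pt "0 0 9" --pt "0 0 9" --pt "0 0 8" --pt "0 0 4" --pt "0 0 0" --pt "0 0 0" --pt "0 0 0" --pt "0 0 0" --turn '[0, 0, 0, 0, 0, 0, 0, 0, 0, 0]'

```text
time_s: 61.6
tool_pos: [0.4614, 0.4242, 0.0717]
orientation: [3.14, -0.001, 1.679]
wrist_force: [0.4, -0.3, -1.0]
finger_gap: 0.0555
```

drive_tool --pt "0 0 0" --pt "0 0 0" --pt "0 0 0" --pt "0 0 0" --pt "0 0 0" --pt "0 0 0" --pt "0 0 0" --pt "0 0 0" --pt "0 0 0" --pt "0 0 0" --turn '[0, 0, 0, 0, 0, 0, 0, 0, 0, 0]' --claw 1 --newtons 40

```text
time_s: 62.43
tool_pos: [0.4613, 0.4241, 0.0716]
orientation: [3.141, -0.0, 1.68]
wrist_force: [-0.3, -0.6, 5.2]
finger_gap: 0.0248
```

```bash
python3 - <<'E'
from plan import *
st()
E
```

```text
t 62.43 pose [461.3 424.1  71.6  96.2] rp [ 1.7995e+02 -3.0000e-02] F [-0.3 -0.6  5.2] M [-0.08  0.09  0.03] gap 24.8 q [ 0.61  0.49  1.54 -0.    1.11  0.5 ]
```

```bash
python3 - <<'E'
from plan import *
rows([(461.3,424.1,180,96.1,5),(500.4,207,180,96.1,7)],step=36)
E
```

```text
{"dp": [[0.0, 0.0, -21.5], [0.0, 0.0, -22.0], [0.0, 0.0, -21.5], [0.0, 0.0, -21.5], [0.0, 0.0, -22.0], [-31.5, 2.0, 0.0], [-31.5, 2.5, 0.0], [-31.5, 2.0, 0.0], [-31.0, 2.5, 0.0], [-31.5, 2.0, 0.0]], "turn": [0.0, 0.0, 0.0, 0.0, 0.0, 0.0, 0.0, 0.0, 0.0, 0.0]} pad 0
{"dp": [[-31.5, 2.0, 0.0], [-31.5, 2.5, 0.0], [0, 0, 0], [0, 0, 0], [0, 0, 0], [0, 0, 0], [0, 0, 0], [0, 0, 0], [0, 0, 0], [0, 0, 0]], "turn": [0.0, 0.0, 0, 0, 0, 0, 0, 0, 0, 0]} pad 8
end [500.5 207.  180.1  96.2]
```

drive_tool --pt "0 0 -15" --pt "0 0 -23" --pt "0 0 -23" --pt "0 0 -23" --pt "0 0 -23" --pt "-31 2 0" --pt "-31 2 0" --pt "-31 2 0" --pt "-31 2 0" --pt "-31 2 0" --turn '[0, 0, 0, 0, 0, 0, 0, 0, 0, 0]'

```text
time_s: 63.27
tool_pos: [0.4867, 0.2692, 0.1767]
orientation: [-3.139, 0.001, 1.68]
wrist_force: [1.0, -0.2, -0.1]
finger_gap: 0.0248
```

drive_tool --pt "-31 2 0" --pt "-31 2 0" --pt "0 0 0" --pt "0 0 0" --pt "0 0 0" --pt "0 0 0" --pt "0 0 0" --pt "0 0 0" --pt "0 0 0" --pt "0 0 0" --turn '[0, 0, 0, 0, 0, 0, 0, 0, 0, 0]'

```text
time_s: 64.1
tool_pos: [0.4982, 0.2102, 0.178]
orientation: [3.142, -0.0, 1.681]
wrist_force: [0.9, 1.1, -2.6]
finger_gap: 0.0245
```

```bash
python3 - <<'E'
from plan import *
st();im,d,c,W=wcap('w18')
rows([(500.4,207,135,96.1,5)],step=36)
E
```

```text
t 64.1 pose [498.2 210.2 178.   96.3] rp [180.  -0.] F [ 0.9  1.1 -2.6] M [ 0.04 -0.03  0.02] gap 24.5 q [0.24 0.19 1.69 0.   1.26 0.13]
{"dp": [[-0.5, 0.5, 8.5], [-1.0, 0.0, 8.5], [-0.5, 0.5, 9.0], [-0.5, 0.5, 8.5], [-0.5, 0.5, 8.5], [0, 0, 0], [0, 0, 0], [0, 0, 0], [0, 0, 0], [0, 0, 0]], "turn": [0.0, 0.0, 0.0, 0.0, 0.0, 0, 0, 0, 0, 0]} pad 5
end [500.6 207.3 135.   96.3]
```

View pics/w18.png

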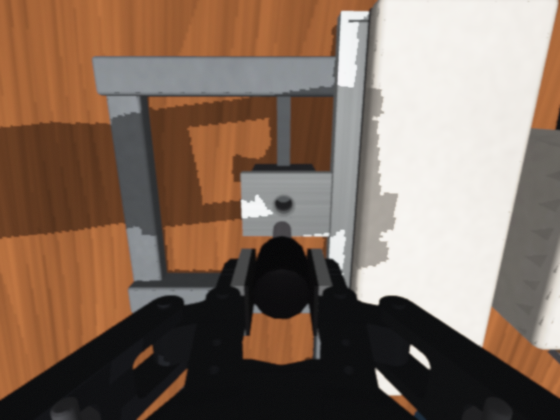

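drive_tool --pt "-1 0.5 10" --pt "-1 0.5 10" --pt "-0.5 0.5 10" --pt "-0.5 0.5 10" --pt "-0.5 0 4" --pt "0 0 0" --pt "0 0 0" --pt "0 0 0" --pt "0 0 0" --pt "0 0 0" --turn '[0, 0, 0, 0, 0, 0, 0, 0, 0, 0]'

```text
time_s: 64.98
tool_pos: [0.5013, 0.2065, 0.1347]
orientation: [3.14, -0.0, 1.68]
wrist_force: [0.2, -0.3, -1.4]
finger_gap: 0.0246
```

```bash
python3 - <<'E'
from plan import *
st();im,d,c,W=wcap('w19')
rows([(500.4,207,122,96.1,5)],step=36,rnd=0.1)
cv2.imwrite('pics/w19c.png',cv2.resize(im[150:350,180:380,::-1],None,fx=3,fy=3,interpolation=cv2.INTER_CUBIC))
E
```

```text
t 64.98 pose [501.3 206.5 134.7  96.2] rp [ 1.7992e+02 -1.0000e-02] F [ 0.2 -0.3 -1.4] M [ 0.02 -0.06  0.01] gap 24.6 q [ 0.23  0.25  1.72 -0.    1.17  0.12]
{"dp": [[0.1, -0.1, 2.5], [0.1, -0.2, 2.5], [0.2, -0.1, 2.6], [0.1, -0.2, 2.5], [0.1, -0.1, 2.5], [0, 0, 0], [0, 0, 0], [0, 0, 0], [0, 0, 0], [0, 0, 0]], "turn": [0.0, 0.0, 0.0, 0.0, 0.0, 0, 0, 0, 0, 0]} pad 5
end [500.4 207.  122.   96.2]
```

View pics/w19c.png

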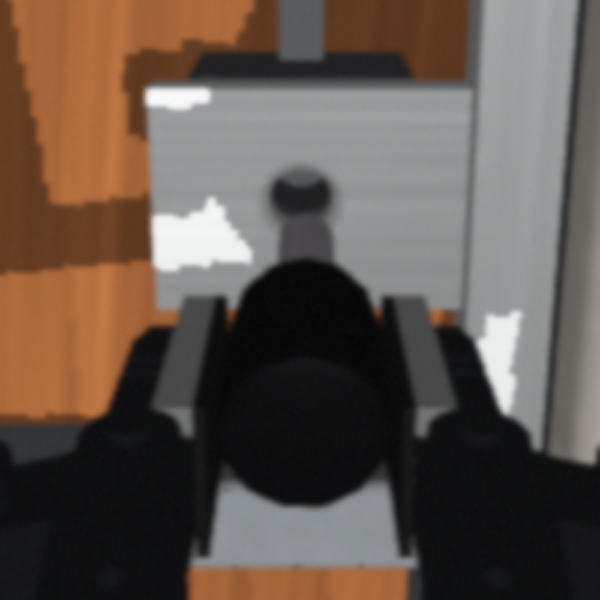

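drive_tool --pt "0.2 -0.5 3" --pt "0.2 -0.5 3" --pt "0 0 3" --pt "0 0 1" --pt "0 0 0" --pt "0 0 0" --pt "0 0 0" --pt "0 0 0" --pt "0 0 0" --pt "0 0 0" --turn '[0, 0, 0, 0, 0, 0, 0, 0, 0, 0]'

```text
time_s: 65.87
tool_pos: [0.4998, 0.2066, 0.1241]
orientation: [3.141, -0.0, 1.679]
wrist_force: [-0.1, 0.1, -1.5]
finger_gap: 0.0251
```

```bash
python3 - <<'E'
from plan import *
st();im,d,c,W=wcap('w20')
cv2.imwrite('pics/w20c.png',cv2.resize(im[150:350,180:380,::-1],None,fx=3,fy=3,interpolation=cv2.INTER_CUBIC))
E
```

```text
t 65.87 pose [499.8 206.6 124.1  96.2] rp [179.98  -0.  ] F [-0.1  0.1 -1.5] M [ 0.01  0.03 -0.01] gap 25.1 q [0.23 0.26 1.73 0.   1.15 0.12]
```

View pics/w20c.png

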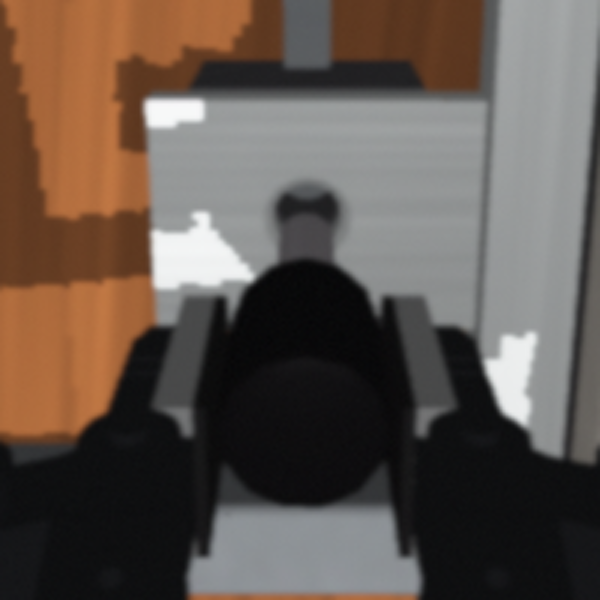

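drive_tool --pt "0.3 0 2" --pt "0 0.2 2" --pt "0 0 2" --pt "0 0 2" --pt "0 0 2" --pt "0 0 2" --pt "0 0 0" --pt "0 0 0" --pt "0 0 0" --pt "0 0 0" --turn '[0, 0, 0, 0, 0, 0, 0, 0, 0, 0]'

```text
time_s: 66.75
tool_pos: [0.5, 0.207, 0.1121]
orientation: [3.141, 0.0, 1.68]
wrist_force: [0.3, -0.3, -1.6]
finger_gap: 0.0244
```

```bash
python3 - <<'E'
from plan import *
st()
E
```

```text
t 66.75 pose [500.  207.  112.1  96.2] rp [179.98   0.  ] F [ 0.3 -0.3 -1.6] M [-0.02 -0.   -0.04] gap 24.4 q [ 0.23  0.28  1.74 -0.    1.12  0.12]
```

drive_tool --pt "0 0 1.5" --pt "0 0 1.5" --pt "0 0 1.5" --pt "0 0 1.5" --pt "0 0 1.5" --pt "0 0 1.5" --pt "0 0 1.5" --pt "0 0 1.5" --pt "0 0 0" --pt "0 0 0" --turn '[0, 0, 0, 0, 0, 0, 0, 0, 0, 0]'

```text
time_s: 67.58
tool_pos: [0.4997, 0.2069, 0.0998]
orientation: [-3.141, 0.0, 1.68]
wrist_force: [0.5, -0.2, -0.3]
finger_gap: 0.0245
```

```bash
python3 - <<'E'
from plan import *
st()
E
```

```text
t 67.58 pose [499.7 206.9  99.8  96.2] rp [-179.98    0.  ] F [ 0.5 -0.2 -0.3] M [-0.01 -0.    0.03] gap 24.5 q [ 0.23  0.29  1.75 -0.    1.1   0.12]
```

drive_tool --pt "0 0 2.5" --pt "0 0 2.5" --pt "0 0 2.5" --pt "0 0 2.5" --pt "0 0 2.5" --pt "0 0 2.5" --pt "0 0 2.5" --pt "0 0 2.5" --pt "0 0 0" --pt "0 0 0" --turn '[0, 0, 0, 0, 0, 0, 0, 0, 0, 0]'

```text
time_s: 68.42
tool_pos: [0.4997, 0.2069, 0.0797]
orientation: [-3.141, 0.0, 1.68]
wrist_force: [-0.1, 0.3, -1.4]
finger_gap: 0.0247
```

drive_tool --pt "0 0 1.5" --pt "0 0 1.5" --pt "0 0 1.5" --pt "0 0 1.5" --pt "0 0 1" --pt "0 0 0" --pt "0 0 0" --pt "0 0 0" --pt "0 0 0" --pt "0 0 0" --turn '[0, 0, 0, 0, 0, 0, 0, 0, 0, 0]'

```text
time_s: 69.25
tool_pos: [0.5, 0.207, 0.0731]
orientation: [3.141, -0.0, 1.68]
wrist_force: [-0.3, 0.3, -0.8]
finger_gap: 0.0248
```

```bash
python3 - <<'E'
from plan import *
st()
E
```

```text
t 69.25 pose [500.  207.   73.1  96.2] rp [179.99  -0.  ] F [-0.3  0.3 -0.8] M [-0.06  0.01  0.04] gap 24.8 q [ 0.23  0.33  1.76 -0.    1.05  0.12]
```

drive_tool --pt "0 0 0.5" --pt "0 0 0.5" --pt "0 0 0.5" --pt "0 0 0" --pt "0 0 0" --pt "0 0 0" --pt "0 0 0" --pt "0 0 0" --pt "0 0 0" --pt "0 0 0" --turn '[0, 0, 0, 0, 0, 0, 0, 0, 0, 0]'

```text
time_s: 70.08
tool_pos: [0.4999, 0.2069, 0.0716]
orientation: [3.141, -0.0, 1.679]
wrist_force: [-0.5, -0.2, 1.4]
finger_gap: 0.0246
```

drive_tool --pt "0 0 0" --pt "0 0 0" --pt "0 0 0" --pt "0 0 0" --pt "0 0 -3" --pt "0 0 -10" --pt "0 0 -25" --pt "0 0 -30" --pt "0 0 -30" --pt "0 0 -30" --turn '[0, 0, 0, 0, 0, 0, 0, 0, 0, 0]' --claw -0.1

```text
time_s: 70.92
tool_pos: [0.5007, 0.207, 0.2021]
orientation: [3.139, -0.0, 1.679]
wrist_force: [0.8, -0.8, 0.8]
finger_gap: 0.0469
```

```bash
python3 - <<'E'
from plan import *
st();im,d,c,W=wcap('w21')
P=press(W);z=P[...,2];m=(z>60)&(z<100)&(P[...,0]<60)&(abs(P[...,1])<40);print('knob',rect(P[m][:,:2]/1000),np.percentile(z[m],[50,95,100]))
rows([(380,330,250,96.1,6)])
E
```

```text
t 70.92 pose [500.7 207.  202.1  96.2] rp [ 1.7985e+02 -1.0000e-02] F [ 0.8 -0.8  0.8] M [ 0.01 -0.02  0.04] gap 46.9 q [ 0.23  0.17  1.67 -0.    1.3   0.12]
knob [ 35.6  -0.4  25.   24.9 -42. ] [87.30478379 88.65880775 89.86593317]
{"dp": [[22.5, -18.5, -6.5], [22.5, -18.5, -7.0], [22.5, -18.5, -6.5], [22.5, -18.5, -7.0], [22.0, -18.5, -6.5], [22.5, -18.5, -7.0], [0, 0, 0], [0, 0, 0], [0, 0, 0], [0, 0, 0]], "turn": [0.0, 0.0, 0.0, 0.0, 0.0, 0.0, 0, 0, 0, 0]} pad 4
end [380.  329.8 250.1  96.2]
```

View pics/w21.png

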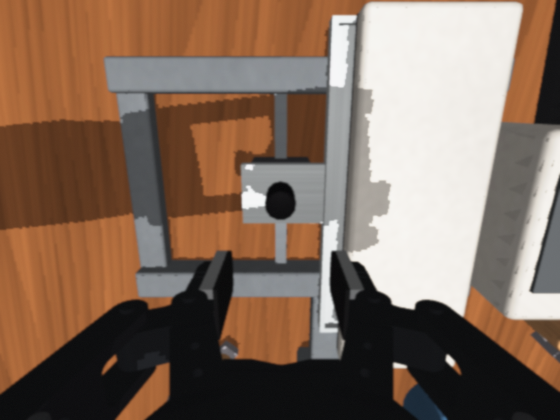

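drive_tool --pt "22 -18 -7" --pt "22 -18 -7" --pt "22 -18 -7" --pt "22 -18 -7" --pt "22 -18 -7" --pt "22 -18 -7" --pt "0 0 0" --pt "0 0 0" --pt "0 0 0" --pt "0 0 0" --turn '[0, 0, 0, 0, 0, 0, 0, 0, 0, 0]'

```text
time_s: 71.8
tool_pos: [0.379, 0.3259, 0.2416]
orientation: [3.141, 0.0, 1.678]
wrist_force: [-0.3, -0.5, 0.5]
finger_gap: 0.0466
```

```bash
python3 - <<'E'
from plan import *
st()
im,d,c,o=cap('top','topF'); im2,_,_,_=cap('scene','sceneF')
W=cloud(im,d,c);P=press(W);z=P[...,2];m=(z>60)&(z<100)&(P[...,0]<60)&(abs(P[...,1])<40);print('knob',rect(P[m][:,:2]/1000),np.percentile(z[m],[50,95]))
m=(z>42)&(z<60)&(abs(P[...,1])<40)&(P[...,0]<30)&(P[...,0]>-160); print('front',np.percentile(P[m][:,0],[0,1,3]))
comps(W,.016,.034,(.3,.8,-.45,-.03));comps(W,.05,.066,(.3,.8,-.45,-.03))
a=np.load('pics/top0.npz')['im'].astype(int);df=abs(a-im.astype(int)).sum(2)
for n,(v,u,h,w) in dict(mug=(140,285,55,60),jar=(180,85,45,45),brush=(130,330,75,60)).items(): print(n,df[v:v+h,u:u+w].mean())
cv2.imwrite('pics/sFc.png',cv2.resize(im2[140:280,230:420,::-1],None,fx=4,fy=4,interpolation=cv2.INTER_CUBIC))
E
```

```text
t 71.8 pose [379.  325.9 241.6  96.2] rp [1.7996e+02 1.0000e-02] F [-0.3 -0.5  0.5] M [-0.01  0.05  0.  ] gap 46.6 q [ 0.54  0.04  1.72 -0.    1.38  0.43]
knob [ 34.4  -0.5  24.5  24.  -30. ] [89.03729837 91.77456732]
front [-1.44842834 -1.29840444 -0.60416574]
px [353. 174.] 597 c w h ang [734.5, -190.4, 165.7, 41.3, -35.2] mean [ 723.4 -182.9   19.8]
px [317. 158.] 45 c w h ang [760.7, -76.4, 65.7, 22.2, 80.5] mean [763.7 -80.   24.9]
px [309. 179.] 48 c w h ang [705.4, -68.5, 74.8, 21.4, 87.7] mean [703.5 -59.9  24.9]
px [380. 271.] 162 c w h ang [466.6, -253.3, 79.9, 34.9, 10.2] mean [ 456.7 -249.4   23.4]
px [303. 279.] 102 c w h ang [428.9, -40.4, 38.6, 30.6, 59.9] mean [431.2 -44.5  20.3]
px [380. 290.] 21 c w h ang [406.5, -249.5, 25.5, 11.7, 54.1] mean [ 406.8 -250.6   22.7]
px [318. 155.] 49 c w h ang [759.2, -81.6, 64.7, 21.5, 68.8] mean [763.2 -81.3  57.9]
px [315. 179.] 16 c w h ang [696.9, -75.2, 31.5, 4.1, -86.9] mean [696.6 -73.6  58. ]
px [384. 258.] 176 c w h ang [489.4, -251.7, 34.2, 31.3, -89.4] mean [ 489.2 -250.8   61.7]
px [314. 287.] 179 c w h ang [411.8, -70.6, 33.9, 33.7, -35.5] mean [411.9 -70.4  59.1]
mug 24.5569696969697
jar 26.81827160493827
brush 29.017555555555557
```

View pics/topF.png

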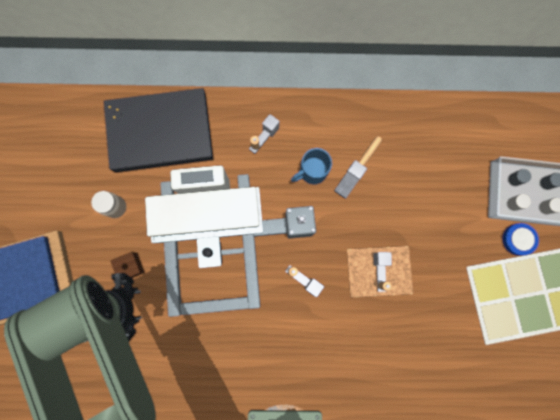

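View pics/sFc.png

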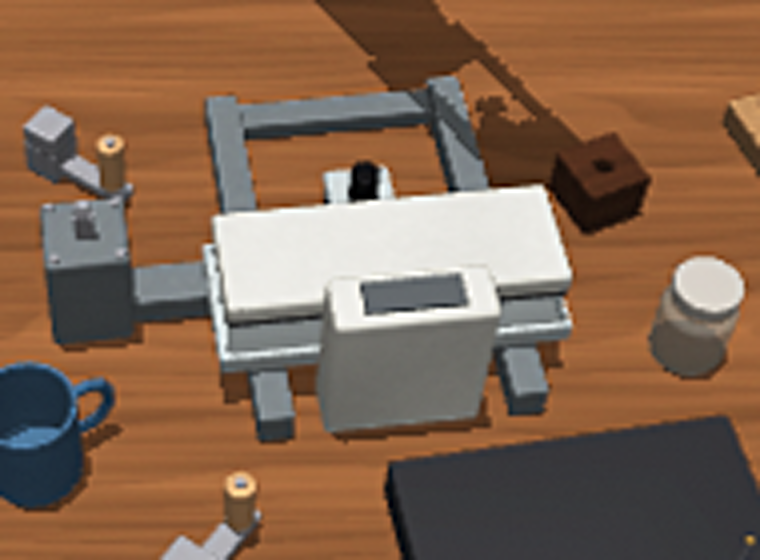

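```bash
python3 -c "
from workcell import r
print(r.hand_in())"
```

```text
the job is handed in; nothing more can be done
None
```

The job is done and handed in at about 72 s of the 210 s allowed; the hand-in gives no verdict.

- **Blanks:** only two were on the table. I laid both flat in the bed, 120 mm apart along its length (centre to centre), and saw them lying in the rim before winding. Once the bed was in, the head hid them, so I could not check their final position.
- **Crank:** I used the one on the cork mat, farthest to the robot's right. I fitted it on the shaft and wound the bed in, nearly three turns, until the resistance rose sharply and the bed stopped moving. The camera showed about 131.5 mm of travel from a start near 3.5 mm, so the bed is home. Afterwards I laid the crank back flat near the middle of the mat, with about 15 mm to spare at each end.
- **Pin:** it went down through the eye into the lock block without resistance. The knob's top measured about 88 mm above the table, which is fully down.
- **Last look:** the mug, the jar and the brush are where they started, and no blank is left on the table. The gripper was clear of everything.
- **Small disagreement:** the top and wrist cameras differed by 1–2 mm. I corrected for this using where the gripper actually closed on things.

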